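# Make up a flower-foam tray: load blocks, clamp the stop, snap the grille cover on

## Task

Make up the white flower-foam tray: free the red clamp knob, draw the stop back and set every yellow foam block flat in the channel in one row, long sides across the channel; then slide the stop up until the row sits snug between it and the tray's fixed end wall, and tighten the knob. After that set the green grille cover on the tray and press down its four corners until every clip has snapped and the cover sits fully home all round, leaving the other things on the table where they are.

Things in the scene. Friction and masses are not known exactly. Their poses are not given: they have to be found in the camera images.
- tray: White plastic flower-foam tray, fixed, base 132 x 250 mm; origin under its centre on the table, x across, y along the channel, z up. Channel for the blocks: 62 mm wide (x -31 to 31), floor 6 mm above the table, y -110 (fixed end wall) to 110; side and end walls rise to 26 mm. An aluminium clamp rail, 12 mm high, runs along the -x side (x -110 to -66).
- channel_end (a point): Point on the fixed end wall's inner face, on the channel's centre line at floor height; axes as the tray's. The row of blocks starts here and grows towards +y.
- cover_seat (a point): Where the cover's origin lies when home: tray centre, 6 mm above the table, axes as the tray's. Around it, outside the side walls at x = +-51.5, y = +-100, stand four orange spring clips (centre 18.5 mm above the table) between white cheeks 30 mm high; each foot of the cover goes down between side wall and clip, with about 1.5 mm play across and 3 mm along.
- stop (a joint): Sliding aluminium stop, 0 to 0.208 m: the free channel length between end wall and stop face. It slides along +y of the tray with about 2 N when the clamp is free; clamped it holds against some 15 N. It starts clamped with less free length than one block takes. Drawn fully back it leaves room for four blocks (184 mm); its arm then crosses above a clip.
- stop_face (a point): Centre of the stop plate's face towards the end wall, 26 mm above the table; axes as the tray's. Plate 58 wide, 8 thick, 8 to 44 mm above the table. An arm on its -x side (32 to 42 mm high) joins it to the grey carriage on the rail (40 x 44 mm, top 32 mm above the table, reaching from the face towards +y), which carries the knob.
- knob (a joint): Red clamp knob on the carriage: 0 to 1.5 rad, growing clockwise seen from above. Below 0.5 the stop is free; above 1.15 it counts as tight. It stays where it is left and takes about 0.1 Nm. It starts tight, between 1.25 and 1.45.
- knob_grip (a point): On the knob's axis, 56 mm above the table, the height to grip: a bar 40 x 14 mm, from 38 to 68 mm above the table. The bar lies along this point's x axis; at joint 0 that is the tray's x, and joint value a turns it by -a about z. It lies 88 mm to -x and 22 mm to +y of stop_face. The knob is also the handle to slide the stop by.
- cover: Green grille cover with four legs, loose, standing on its feet: 95 x 222 mm, 77 high, 140 g; origin at the centre of the feet's plane, y along its length, z up. Grille top 51 mm above the feet. Round feet (10 mm thick, 22 long) at x = +-42.5, y = +-100. It twists a little along its length; either way round fits. Set on the tray it first rests on the clips, feet about 22 mm above the table, before it is pressed home.
- cover_grip (a point): Middle of the grip bar on top of the cover, 64 mm above the feet: bar 12 mm wide (x), 70 long (y), from 51 to 77 mm above the feet, axes as the cover's; to be pinched across x.
- corner1 (a point): Top of the cover's grille straight over the leg at x = +38, y = +100 (cover frame), 51 mm above the feet: the place to press. Resting on its clip it is about 73 mm above the table; pressed straight down with 5 to 15 N it snaps 16 mm lower to home, 57 mm, and is held there. The other corners may meanwhile rise or dip a little; each has its own clip.
- corner2 (a point): Top of the cover's grille straight over the leg at x = +38, y = -100 (cover frame), 51 mm above the feet: the place to press. Resting on its clip it is about 73 mm above the table; pressed straight down with 5 to 15 N it snaps 16 mm lower to home, 57 mm, and is held there. The other corners may meanwhile rise or dip a little; each has its own clip.
- corner3 (a point): Top of the cover's grille straight over the leg at x = -38, y = -100 (cover frame), 51 mm above the feet: the place to press. Resting on its clip it is about 73 mm above the table; pressed straight down with 5 to 15 N it snaps 16 mm lower to home, 57 mm, and is held there. The other corners may meanwhile rise or dip a little; each has its own clip.
- corner4 (a point): Top of the cover's grille straight over the leg at x = -38, y = +100 (cover frame), 51 mm above the feet: the place to press. Resting on its clip it is about 73 mm above the table; pressed straight down with 5 to 15 N it snaps 16 mm lower to home, 57 mm, and is held there. The other corners may meanwhile rise or dip a little; each has its own clip.
- block1: Yellow rigid dry-foam block, 57 (x) x 46 (y) x 44 mm high, about 50 g, loose; origin at the centre of its underside, z up. In the tray its 57 mm side goes across the channel, its 46 mm side along it. Two to four of blocks 1 to 4 are present (None when absent).
- block2: Yellow rigid dry-foam block, 57 (x) x 46 (y) x 44 mm high, about 50 g, loose; origin at the centre of its underside, z up. In the tray its 57 mm side goes across the channel, its 46 mm side along it. Two to four of blocks 1 to 4 are present (None when absent).
- block3: Yellow rigid dry-foam block, 57 (x) x 46 (y) x 44 mm high, about 50 g, loose; origin at the centre of its underside, z up. In the tray its 57 mm side goes across the channel, its 46 mm side along it. Two to four of blocks 1 to 4 are present (None when absent).
- block4: Yellow rigid dry-foam block, 57 (x) x 46 (y) x 44 mm high, about 50 g, loose; origin at the centre of its underside, z up. In the tray its 57 mm side goes across the channel, its 46 mm side along it. Two to four of blocks 1 to 4 are present (None when absent).
- bowl: White ceramic bowl, 150 mm wide, 60 high; bystander, origin at the underside, not to be disturbed.
- blue_vase: Light blue flat vase, 35 x 70 x 170 mm high; bystander, origin at the underside, not to be disturbed.
- pinholder: Dark steel pin holder, disc of 72 mm, 26 high with its pins; bystander, origin at the underside, not to be disturbed.
- tape: Dark green roll of tape lying flat, 84 mm wide, 24 high; bystander, origin at the underside, not to be disturbed.
- secateurs: Secateurs with red handles, about 180 mm long, 15 high; bystander, origin at the underside, not to be disturbed.
- offcut: Grey-green foam offcut, 90 x 50 x 20 mm; bystander, origin at the underside, not to be disturbed.
Mind the look-alikes: they are no part of the job. Leave any brown or purple look-alike of the block4 alone.

How it is judged:
By the outcome, as a careful person would: the job done as asked, in the order asked, and still so for the second after the job is handed in, with the robot touching nothing.
Of block1, block2, block3, block4 only 2 to 4 are there at a start; the rules pass over those that are not, and their reading is None.
At some moment in a run one of block1, block2, block3, block4 may be knocked a few centimetres aside while the robot is not near it.
It also fails if it takes over 208 s, if anything falls off the work surface, if the arm or the gripper's body presses on something with over 40 N, if the wrist force passes 120 N, or if a joint passes its speed limit or range.

## Robot

A 6-joint arm with a two-finger parallel gripper is mounted at the origin on the work surface. World frame = base frame: x ahead of the robot, y to its left, z up, the work surface at z = 0. Lengths are in m, angles in rad, forces in N, time in s.
With the tool pointing down it reaches from about 0.425 to 0.95 m from the base axis. Payload 3.5 kg.
Tool frame: the origin (TCP) lies on the centre line of the jaws, within the pads' length; the fingertips stand 14 mm ahead of it and the grasp point (between the pads) lies 5 mm behind it (ctrl.finger_overhang is the distance from the TCP to the fingertips, in m); z points along the fingers, y is the line along which they close (so a half turn about z gives the same grasp; the last joint's range is limited). The gripper opens to 85 mm and grips with 20 to 120 N. Pads are 22 mm wide; open, the fingers measure 114 mm over their backs; the gripper's body (76 mm by 85 mm) begins 54 mm behind the grasp point. The pads swing forward as they close: fully open they stand 13 mm farther back than shut.
Start: joints at [1.031, 0.286, 1.577, -0, 1.279, -0.15], TCP at [0.256, 0.624, 0.245] pointing down, gripper open.
Joint ranges: [-2.77, 2.77], [-0.9, 2.22], [0.21, 2.48], [-1.53, 4.67], [0.24, 2.81], [-2.84, 2.84]. Speed limits (rad/s): [2.79, 2.79, 3.14, 3.14, 3.14, 3.14].

## Interface

Orientations are given as a unit quaternion [x, y, z, w].
In Python, from plant import ctrl gives the robot as it stands.
- The arm moves only by the tool send_rows, never from a script. Its argument "moves" is text: rows parted by semicolons, each of 7 numbers parted by spaces: the turn, a rotation vector about the tool's x, y, z in units of 360 degrees (1.0 is 360 degrees), then the shift along the tool's x, y, z in units of 20 cm (1.0 is 20 cm), then the gripper's target within -1 to 1 (fully open at 1, half-way at 0, shut at -1). A call has 1 to 12 rows; each row is the pose to reach, as a shift and turn from the pose commanded when the call began, along the tool's axes at that moment, turning the shorter way round; what a row does not reach only later rows make up. A row lasts 1/8 s, in which the tool goes at most 62.5 mm and 10.7 degrees, less where a joint would pass 70% of its speed; a pose out of reach is approached as far as the arm can. A call with a number of a shift or a turn outside -1 to 1 is refused whole. A call with a gripper value outside its range is refused whole. The fingers move at their own pace and stop on an object; "newtons" is the grip in N (left out, the last holds). Time passes only in rows, so rows that repeat a pose let the fingers close. It gives the time, the measured TCP pose, the force, the opening and the grip force at its end, in the units of the state.
- ctrl.get_state(): the state, without advancing time (a new reading comes with each control period).
- ctrl.read_camera(name): name is "side" or "top" or "wrist"; returns a dict with "image" (420x560x3 uint8, red, green, blue), "fovy" (degrees; the focal length in pixels is half the picture's height over the tangent of half this angle, whatever the lens; pixels are square), "cx", "cy" (the principal point, pixels), "distortion" ([k1, k2, p1, p2, k3] as OpenCV has them; the pictures are not rectified), "extrinsics" (4x4, takes a point from camera to world coordinates). Camera axes: x right, y up, looking along -z (the intrinsics and any distortion apply to the point x, -y, -z); pixel columns grow to the right and rows downward; lengths in m; the calibration is good to about 2 mm. A picture is of the moment at which its call begins. There is no depth.
- ctrl.sign_off(): hands the job in; it is judged then, once.
The state is a dict: "time": time; "qpos": joint angles; "dq": joint speeds; "joint_efforts": joint torques, N m; "eef_pos": TCP position; "tcp_rot": TCP orientation; "contact_force": force on the tool from outside, world axes, zero at the start; "wrist_torque": the same for the moment, N m; "opening": opening from 0.0 (shut) to 1.0 (fully open); "finger_force": force on a finger pad.
Only numpy, scipy, OpenCV 4.12 (cv2) and the standard library are available. Lean on these libraries where they do the work, as an engineer would, in place of code of your own. Each camera call takes 0.05 s, during which the arm holds its last target. There are 200 camera calls.

## Working session

There is one attempt and no reset: what is moved stays moved. The work goes in short steps, Python scripts to look and compute and a tool call to move; the robot and the scene stay as the last step left them, time stands still between calls to the robot, and variables do not carry over. Pictures are saved under pics/ and viewed, at most 14 in all, crops included, and the job is handed in when it is done.

Besides the shell and the picture viewer there is one more tool, called after "Call:" in YAML: its name, and indented under it one key for each argument. send_rows: Moves the arm, as the interface text tells. Its arguments: {"type":"object","properties":{"moves":{"type":"string"},"newtons":{"type":"number"}},"required":["moves"]}

```bash
ls; mkdir -p pics; cat > h.py <<'E'
import numpy as np, cv2
from scipy.spatial.transform import Rotation as R
from plant import ctrl
def shot(name,fn=None):
    c=ctrl.read_camera(name)
    if fn: cv2.imwrite('pics/'+fn,c['image'][:,:,::-1])
    np.save('cam_'+name+'.npy',{k:c[k] for k in c if k!='image'},allow_pickle=True)
    return c
def load(name): return np.load('cam_'+name+'.npy',allow_pickle=True).item()
def K(c):
    f=210/np.tan(np.radians(c['fovy'])/2); return np.array([[f,0,c['cx']],[0,f,c['cy']],[0,0,1]])
def px2w(c,uv,z):
    p=cv2.undistortPoints(np.array(uv,float).reshape(-1,1,2),K(c),np.array(c['distortion'],float)).reshape(-1,2)
    E=np.array(c['extrinsics']); d=np.c_[p[:,0],-p[:,1],-np.ones(len(p))]@E[:3,:3].T; o=E[:3,3]
    return o+d*((np.array(z)-o[2])/d[:,2])[:,None]
def w2px(c,P):
    E=np.array(c['extrinsics']); q=(np.array(P,float).reshape(-1,3)-E[:3,3])@E[:3,:3]
    q=q*[1,-1,-1]; return cv2.projectPoints(q,np.zeros(3),np.zeros(3),K(c),np.array(c['distortion'],float))[0].reshape(-1,2)
E
python3 - <<'E'
from h import *
for n in('top','side'):
    c=shot(n,n+'0.png'); print(n,np.round(c['extrinsics'],3).tolist(),c['fovy'],c['distortion'])
s=ctrl.get_state(); print(s['eef_pos'],s['tcp_rot'],s['opening'],s['time'])
E
```

```text
pics
top [[0.006, 0.999, -0.053, 0.493], [-1.0, 0.005, -0.015, -0.016], [-0.015, 0.053, 0.998, 1.681], [0.0, 0.0, 0.0, 1.0]] 42.92574968877403 [0.00850469 0.         0.         0.         0.        ]
side [[0.869, 0.326, -0.372, -0.044], [-0.494, 0.586, -0.642, -1.075], [0.009, 0.741, 0.671, 1.193], [0.0, 0.0, 0.0, 1.0]] 44.29507027669414 [-0.11531167  0.          0.          0.          0.        ]
[0.25615848 0.62387935 0.24402356] [ 1.93654601e-01  9.81069145e-01 -1.04079621e-03 -3.81995902e-04] 0.9991062246327896 0.1
```

View pics/top0.png

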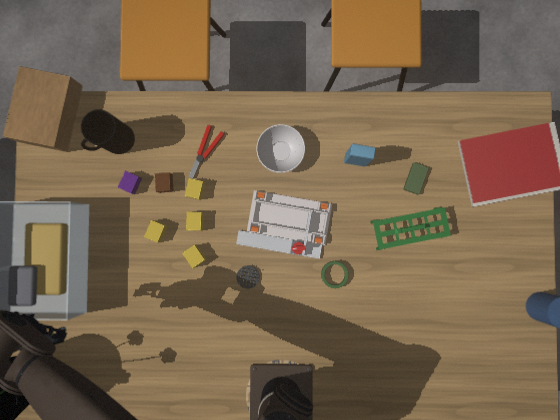

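View pics/side0.png

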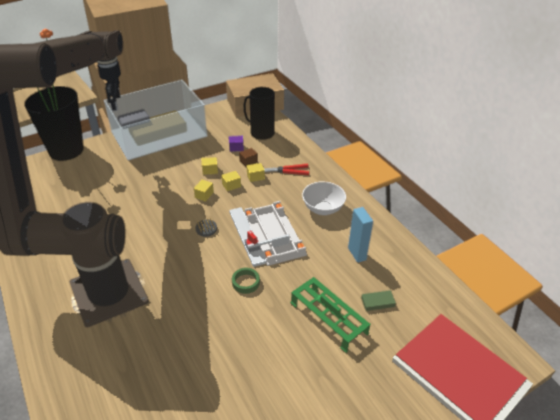

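```bash
python3 - <<'E'
import cv2
im=cv2.imread('pics/top0.png')
a=cv2.resize(im[175:285,225:345],None,fx=5,fy=5,interpolation=cv2.INTER_CUBIC)
cv2.imwrite('pics/c1.png',a)
b=cv2.resize(im[165:275,110:220],None,fx=5,fy=5,interpolation=cv2.INTER_CUBIC)
cv2.imwrite('pics/c2.png',b)
E
```

```text
(no output)
```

View pics/c1.png

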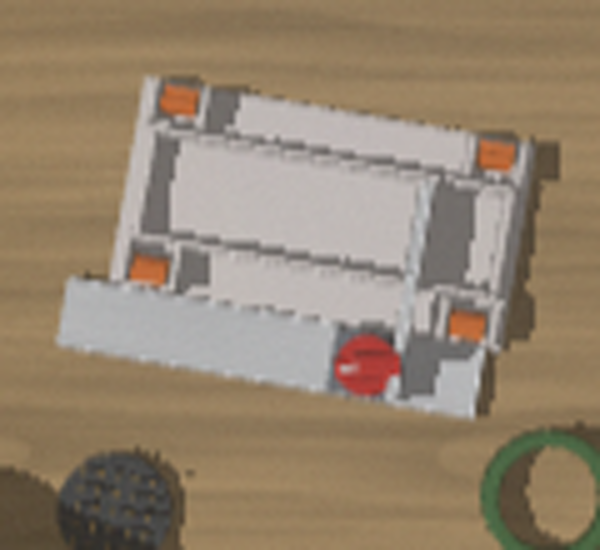

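View pics/c2.png

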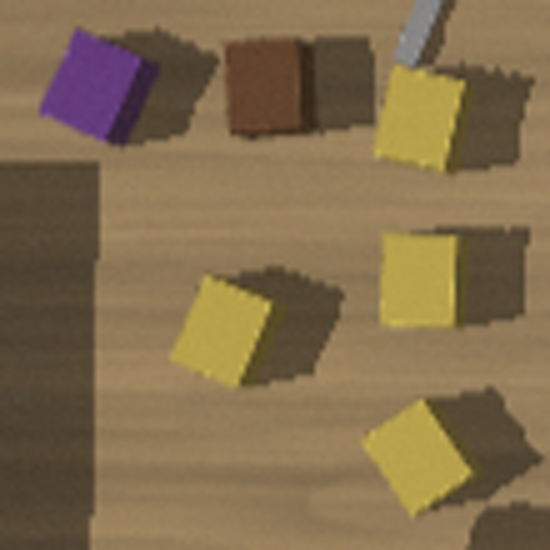

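```bash
cat >> h.py <<'E'
def blobs(im,lo,hi,amin=60):
    m=cv2.inRange(cv2.cvtColor(im,cv2.COLOR_RGB2HSV),np.array(lo),np.array(hi))
    return [c for c in cv2.findContours(m,cv2.RETR_EXTERNAL,cv2.CHAIN_APPROX_NONE)[0] if cv2.contourArea(c)>amin]
def blocks(c,z=0.044,amin=60,lo=(22,100,140),hi=(32,255,255)):
    out=[]
    for b in blobs(c['image'],lo,hi,amin):
        w=px2w(c,b.reshape(-1,2),z)[:,:2]
        (x,y),(a,h),t=cv2.minAreaRect((w*1000).astype(np.float32))
        if a<h: a,h,t=h,a,t+90
        out.append([round(v,1) for v in (x,y,a,h,(t+90)%180-90)]) # t: direction of long side, deg
    return out
def tray_fit(c,uv,P):
    # uv pixels, P tray-frame points -> pose x,y,th
    from scipy.optimize import least_squares
    P=np.array(P,float);W=[px2w(c,[u],p[2])[0,:2] for u,p in zip(uv,P)]
    f=lambda q:(P[:,:2]@np.array([[np.cos(q[2]),np.sin(q[2])],[-np.sin(q[2]),np.cos(q[2])]])+q[:2]-W).ravel()
    r=least_squares(f,[*np.mean(W,0),0]); return r.x,np.round(r.fun.reshape(-1,2)*1000,1)
E
python3 - <<'E'
from h import *
c=load('top'); c['image']=cv2.imread('pics/top0.png')[:,:,::-1]
for b in blocks(c): print(b)
cl=np.array([(180,100),(497,156),(150,270),(467,325)])/5+[225-.4,175-.4]
q,r=tray_fit(c,cl,[(.0515,.1,.022),(.0515,-.1,.022),(-.0515,.1,.022),(-.0515,-.1,.022)])
print('tray',q,r.tolist())
print('knob',px2w(c,[(225+367/5-.4,175+365/5-.4)],.068))
for t in ('green',):
    for b in blobs(c['image'],(55,120,40),(80,255,255),30): print(b.mean((0,1)),cv2.contourArea(b),cv2.minAreaRect(b))
im=cv2.imread('pics/top0.png'); a=cv2.resize(im[190:265,360:465],None,fx=6,fy=6,interpolation=cv2.INTER_CUBIC);cv2.imwrite('pics/c3.png',a)
E
```

```text
[429.3, 270.1, 57.0, 45.7, 34.5]
[506.1, 391.5, 57.6, 45.5, -22.3]
[538.8, 271.1, 58.7, 43.1, 0.8]
[638.1, 271.9, 58.6, 45.1, -13.2]
tray [ 0.55144933 -0.02469234 -0.16877646] [[-2.2, 0.3], [-1.8, 0.6], [2.3, -0.3], [1.7, -0.6]]
knob [[ 0.45811287 -0.05120388  0.068     ]]
```

View pics/c3.png

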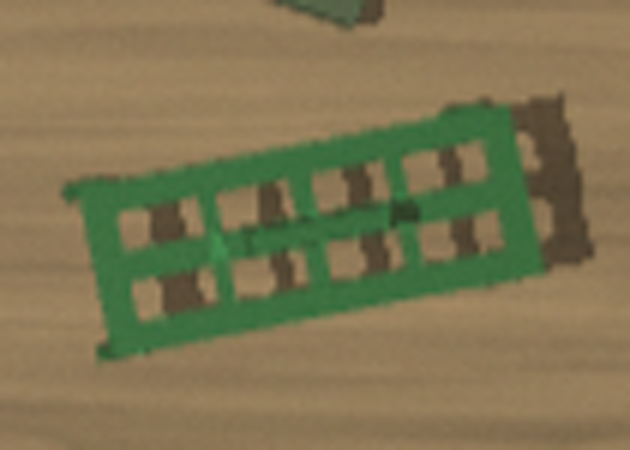

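```bash
cat >> h.py <<'E'
def Rpsi(psi):
    y=np.array([np.cos(psi),np.sin(psi),0]); z=np.array([0,0,-1.]); return np.c_[np.cross(y,z),y,z]
def plan(T,keep=False):
    """T: list of (x,y,z m, psi deg of closing line); prints rows relative to the current pose + min nr of rows"""
    s=ctrl.get_state(); p0=np.array(s['eef_pos']); R0=R.from_quat(s['tcp_rot']).as_matrix(); q=s['qpos']
    ps0=np.arctan2(R0[1,1],R0[0,1]); print('now',np.round(p0,4),'psi',round(np.degrees(ps0),1),'q1',round(q[0],2),'q6',round(q[5],2),'t',round(s['time'],2),'open',round(s['opening'],3))
    pp,pr=p0,R0
    for x,y,z,d in T:
        best=None
        for k in range(-4,5):
            psi=np.radians(d)+k*np.pi; q6=q[5]-((psi-ps0)-(np.arctan2(y,x)-np.arctan2(p0[1],p0[0])))
            if best is None or abs(q6)<abs(best[1])-.2: best=(psi,q6)
        Rt=Rpsi(best[0]); p=np.array([x,y,z])
        rv=R.from_matrix(R0.T@Rt).as_rotvec()/(2*np.pi); sh=R0.T@(p-p0)/.2
        n=max(np.linalg.norm(p-pp)/.0625, np.degrees(R.from_matrix(pr.T@Rt).magnitude())/10.7)
        print(' '.join('%.4f'%v for v in (*rv,*sh)),'| rows %.1f q6 %.2f'%(n,best[1])); pp,pr=p,Rt
TRAY=[.5514,-.0247,-.1688]
def t2w(x,y,q=None):
    q=q or TRAY; c,s=np.cos(q[2]),np.sin(q[2]); return q[0]+c*x-s*y,q[1]+s*x+c*y
def w2t(x,y,q=None):
    q=q or TRAY; c,s=np.cos(q[2]),np.sin(q[2]); dx,dy=x-q[0],y-q[1]; return c*dx+s*dy,-s*dx+c*dy
E
python3 - <<'E'
from h import *
c=load('top')
uv=np.array([(80,190),(512,105),(545,270),(112,350)])/6+[360-.4,190-.4]
w=px2w(c,uv,.051); print('cover',w.mean(0)[:2],np.degrees(np.arctan2(*(w[0]-w[1]+w[3]-w[2])[[1,0]])),np.linalg.norm(w[0]-w[1]),np.linalg.norm(w[0]-w[3]))
print('knob in tray',w2t(.4581,-.0512))
plan([(.44,.45,.3,90),(.47,.3,.3,45)])
plan([(.44,.45,.3,0)])
E
```

```text
cover [ 0.52014535 -0.39629158] 101.136881286732 0.22278390000702655 0.08239519409784823
knob in tray (np.float64(-0.08752194676207237), np.float64(-0.041797713274495864))
now [0.2562 0.6239 0.244 ] psi 67.7 q1 1.03 q6 -0.15 t 0.1 open 0.999
-0.0003 -0.0001 -0.0620 -1.1805 -0.4555 -0.2793 | rows 4.1 q6 -0.92
-0.0004 0.0000 0.0630 -1.6043 -1.0923 -0.2780 | rows 4.2 q6 -0.37
now [0.2562 0.6239 0.244 ] psi 67.7 q1 1.03 q6 -0.15 t 0.1 open 0.999
-0.0003 0.0002 0.1880 -1.1805 -0.4555 -0.2793 | rows 6.3 q6 0.65
```

Call:
send_rows:
  moves: "0 0 0.19 -1 -1 -0.28 1;0 0 0.19 -1 -1 -0.28 1;0 0 0.19 -1 -1 -0.28 1;0 0 0.19 -1 -1 -0.28 1;0 0 0.19 -1 -1 -0.28 1;0 0 0.19 -1 -1 -0.28 1;0 0 0.19 -1 -1 -0.28 1"

```text
time: 0.98
eef_pos: [0.3656, 0.3626, 0.3011]
tcp_rot: [0.713, 0.701, -0.0, -0.0]
contact_force: [-0.0, 1.3, -0.6]
opening: 0.999
finger_force: 0.0
```

```bash
python3 - <<'E'
from h import *
plan([(.45,.165,.3,0),(.458,-.051,.3,0)])
E
```

```text
now [0.3656 0.3626 0.3011] psi -1.0 q1 0.58 q6 0.6 t 0.97 open 0.999
-0.0001 0.0000 -0.0028 -0.9804 0.4390 0.0053 | rows 3.4 q6 0.15
-0.0001 0.0000 -0.0028 -2.0595 0.4976 0.0055 | rows 3.5 q6 -0.31
```

Call:
send_rows:
  moves: "0 0 0 -1 0.44 0 1;0 0 0 -1 0.44 0 1;0 0 0 -1 0.44 0 1;0 0 0 -1 0.44 0 1"

```text
time: 1.48
eef_pos: [0.4514, 0.1597, 0.3009]
tcp_rot: [0.713, 0.702, -0.0, -0.0]
contact_force: [-0.7, 1.1, -0.5]
opening: 0.998
finger_force: 0.0
```

Call:
send_rows:
  moves: "0 0 0 -1 0.05 0 1;0 0 0 -1 0.05 0 1;0 0 0 -1 0.05 0.3 0;0 0 0 -1 0.05 0.3 0;0 0 0 -1 0.05 0.3 0"

```text
time: 2.1
eef_pos: [0.4569, -0.0389, 0.2388]
tcp_rot: [0.713, 0.701, -0.001, -0.002]
contact_force: [-0.1, 1.2, -0.3]
opening: 0.497
finger_force: 0.0
```

```bash
python3 - <<'E'
from h import *
shot('wrist','w1.png'); plan([(.458,-.051,.12,0)])
print(ctrl.get_state()['contact_force'])
E
```

```text
now [ 0.4577 -0.0381  0.2404] psi -0.9 q1 -0.3 q6 -0.29 t 2.15 open 0.493
-0.0004 -0.0002 -0.0024 -0.0652 0.0036 0.6021 | rows 1.9 q6 -0.33
[ 0.62090213  0.16795848 -0.08770321]
```

View pics/w1.png

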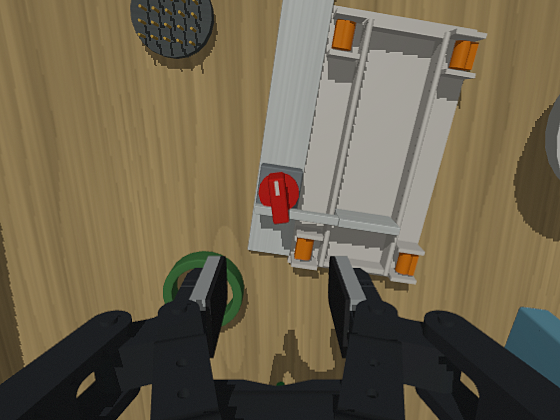

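```bash
python3 - <<'E'
import cv2
im=cv2.imread('pics/w1.png'); cv2.imwrite('pics/w1c.png',cv2.resize(im[0:290,240:490],None,fx=2.05,fy=2.05,interpolation=cv2.INTER_CUBIC))
E
```

```text
(no output)
```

View pics/w1c.png

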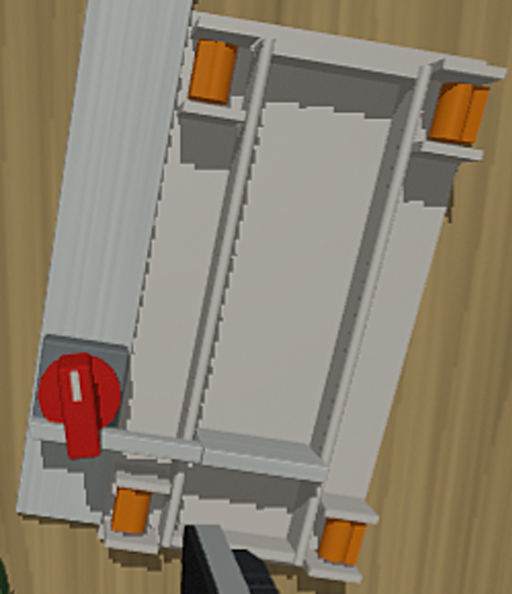

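```bash
python3 - <<'E'
from h import *
c=load('wrist')
print(np.round(c['extrinsics'],3).tolist())
f=lambda L:np.array(L)/2.05+[239.8,-.25]
print('knob',px2w(c,f([(80,406),(76,357),(85,456)]),.068))
# wall-top inner corners at +y, plus wall at stop
uv=f([(273,50),(418,72),(200,440),(326,462),(213,70),(131,510),(341,541)])
print(px2w(c,f([(273,50),(418,72),(203,460),(326,480)]),[.026,.026,.044,.044]))
q,r=tray_fit(c,f([(273,50),(418,72),(190,30),(502,72),(115,545),(360,578)]),[(-.031,.11,.026),(.031,.11,.026),(-.066,.125,.026),(.066,.125,.026),(-.066,-.125,.026),(.066,-.125,.026)])
print(q,r.tolist())
E
```

```text
[[1.0, 0.013, 0.01, 0.458], [-0.016, 0.96, 0.281, 0.033], [-0.005, -0.281, 0.96, 0.366], [0.0, 0.0, 0.0, 1.0]]
knob [[ 0.45663091 -0.04672933  0.068     ]
 [ 0.45532424 -0.026419    0.068     ]
 [ 0.45839749 -0.06826146  0.068     ]]
[[ 0.53754081  0.091635    0.026     ]
 [ 0.59771474  0.08247046  0.026     ]
 [ 0.51140854 -0.07906451  0.044     ]
 [ 0.56736096 -0.08941458  0.044     ]]
[ 0.55087988 -0.02321405 -0.14903545] [[-1.0, -1.5], [0.2, -1.5], [0.8, 10.6], [2.4, 8.6], [-5.5, -8.1], [3.2, -8.1]]
```

```bash
python3 - <<'E'
from h import *
c=load('wrist')
f=lambda L:np.array(L)/2.05+[239.8,-.25]
for z in(.018,.026):
  q,r=tray_fit(c,f([(213,70),(457,112),(131,510),(341,541)]),[(-.0515,.1,z),(.0515,.1,z),(-.0515,-.1,z),(.0515,-.1,z)])
  print(q,r.tolist())
q,r=tray_fit(c,f([(273,50),(418,72),(198,408),(333,426)]),[(-.031,.11,.026),(.031,.11,.026),(-.031,-.05,.026),(.031,-.05,.026)])
print(q,r.tolist())
w=px2w(c,f([(273,50),(198,420),(417,73),(330,430)]),.026); d=w[0]-w[1]; print(np.arctan2(-d[0],d[1])); d=w[2]-w[3]; print(np.arctan2(-d[0],d[1]))
plan([(.4570,-.0467,.08,6),(.4570,-.0467,.051,6)])
E
```

```text
[ 0.55025318 -0.02313659 -0.16695678] [[1.5, -1.7], [-1.7, -0.7], [2.0, 0.7], [-1.8, 1.7]]
[ 0.54813654 -0.0218415  -0.16695671] [[0.7, 0.8], [-0.1, 1.4], [0.4, -1.4], [-1.0, -0.8]]
[ 0.55052082 -0.01836419 -0.15985723] [[-0.1, 3.5], [0.9, 2.8], [0.7, -3.1], [-1.5, -3.3]]
-0.16460058921623522
-0.1547394035610474
now [ 0.4577 -0.0381  0.2404] psi -0.9 q1 -0.3 q6 -0.29 t 2.15 open 0.493
-0.0003 -0.0002 -0.0190 -0.0440 -0.0013 0.8022 | rows 2.6 q6 -0.43
-0.0003 -0.0002 -0.0190 -0.0441 -0.0010 0.9472 | rows 0.5 q6 -0.43
```

Call:
send_rows:
  moves: "0 0 -0.019 -0.044 0 0.75 0;0 0 -0.019 -0.044 0 0.75 0;0 0 -0.019 -0.044 0 0.75 0;0 0 -0.019 -0.044 0 0.947 0;0 0 -0.019 -0.044 0 0.947 0;0 0 -0.019 -0.044 0 0.947 -1;0 0 -0.019 -0.044 0 0.947 -1;0 0 -0.019 -0.044 0 0.947 -1;0 0 -0.019 -0.044 0 0.947 -1;0 0 -0.019 -0.044 0 0.947 -1"
  newtons: 40

```text
time: 3.4
eef_pos: [0.4563, -0.0465, 0.0536]
tcp_rot: [0.668, 0.744, -0.002, -0.002]
contact_force: [-9.8, -1.4, 9.2]
opening: 0.156
finger_force: 40.1
```

Call:
send_rows:
  moves: "0 0 0 0 -0.005 -0.012 -1;0 0 -0.03 0 -0.005 -0.012 -1;0 0 -0.055 0 -0.005 -0.012 -1;0 0 -0.08 0 -0.005 -0.012 -1;0 0 -0.105 0 -0.005 -0.012 -1;0 0 -0.13 0 -0.005 -0.012 -1;0 0 -0.155 0 -0.005 -0.012 -1;0 0 -0.18 0 -0.005 -0.012 -1;0 0 -0.195 0 -0.005 -0.012 -1;0 0 -0.195 0 -0.005 -0.012 -1"

```text
time: 4.65
eef_pos: [0.4533, -0.0454, 0.0536]
tcp_rot: [0.118, 0.993, 0.001, -0.005]
contact_force: [-9.2, 1.0, 0.9]
opening: 0.16
finger_force: 42.2
```

```bash
python3 - <<'E'
from h import *
s=ctrl.get_state(); print(s['contact_force'],s['wrist_torque'])
p=s['eef_pos']; TR=[.550,-.0228,-.165]; print('knob tray',w2t(p[0],p[1],TR))
d=np.array(t2w(0,1,TR))-np.array(TR[:2]); L=.138
plan([(p[0]+d[0]*L,p[1]+d[1]*L,p[2],0+np.degrees(np.arctan2(1,1))*0+78)])
E
```

```text
[-9.23501984  1.04333056  0.87491234] [0.10193381 1.31236955 0.03566796]
knob tray (np.float64(-0.09162282749892504), np.float64(-0.03820978836773619))
now [ 0.4533 -0.0454  0.0536] psi 76.4 q1 -0.32 q6 -1.66 t 4.65 open 0.16
0.0000 -0.0017 -0.0044 0.0498 0.6882 0.0006 | rows 2.2 q6 -1.40
```

Call:
send_rows:
  moves: "0 0 0 0.004 0.13 0 -1;0 0 0 0.013 0.26 0 -1;0 0 0 0.022 0.39 0 -1;0 0 0 0.032 0.52 0 -1;0 0 0 0.041 0.65 0 -1;0 0 0 0.05 0.77 0 -1;0 0 0 0.05 0.77 0 -1"

```text
time: 5.52
eef_pos: [0.4795, 0.1077, 0.0537]
tcp_rot: [0.118, 0.993, 0.0, -0.006]
contact_force: [-10.0, 2.2, 1.5]
opening: 0.153
finger_force: 42.3
```

```bash
python3 - <<'E'
from h import *
s=ctrl.get_state(); print(s['contact_force'],s['wrist_torque'],s['eef_pos'])
d=np.array(s['eef_pos'])[:2]-[.4533,-.0454]; print(d,np.linalg.norm(d),np.arctan2(d[0],d[1]))
E
```

```text
[-9.99766356  2.16343329  1.5162973 ] [ 0.3978852   1.43759075 -0.08989717] [0.47948373 0.10767562 0.05365312]
[0.02618373 0.15307562] 0.155298846385257 0.1694114031512216
```

Call:
send_rows:
  moves: "0 0 0 0 0 0 0;0 0 0 0 0 0 0;0 0 0 0 0 0 0;0 0 0 0 0 -0.3 0;0 0 0 0 0 -0.6 0;0 0 0 0 0 -0.95 0.9;0 0 0 0.1 0 -0.95 0.9;0 0 0 0.1 0 -0.95 0.9"

```text
time: 6.52
eef_pos: [0.4648, 0.1099, 0.246]
tcp_rot: [0.119, 0.993, 0.0, 0.002]
contact_force: [-0.0, 0.3, -0.2]
opening: 0.947
finger_force: 0.0
```

```bash
python3 - <<'E'
from h import *
c=shot('wrist','w2.png'); print(ctrl.get_state()['eef_pos'])
c=shot('top','top1.png')
for b in blocks(c): print(b)
E
```

```text
[0.46460919 0.10976306 0.2445412 ]
[429.9, 269.8, 57.8, 45.8, 35.8]
[506.1, 391.5, 57.6, 45.5, -22.3]
[538.8, 271.1, 58.7, 43.1, 0.8]
[638.0, 271.9, 57.9, 45.2, -12.3]
```

View pics/w2.png

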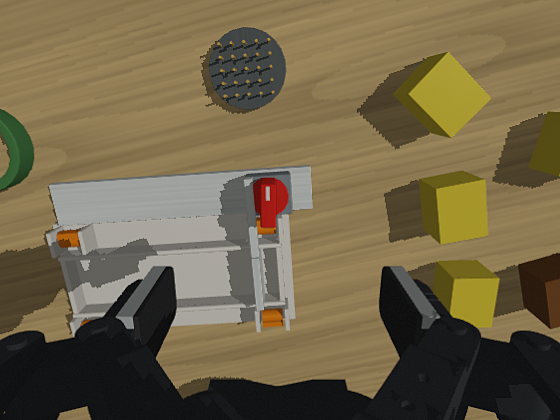

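```bash
python3 - <<'E'
from h import *
plan([(.5388,.2711,.15,.8),(.5388,.2711,.039,.8)])
E
```

```text
now [0.4644 0.1097 0.2436] psi 76.3 q1 0.02 q6 -1.31 t 6.62 open 0.945
-0.0001 -0.0000 0.2097 -0.1703 0.8722 0.4676 | rows 7.1 q6 0.24
-0.0001 -0.0000 0.2097 -0.1706 0.8724 1.0226 | rows 1.8 q6 0.24
```

Call:
send_rows:
  moves: "0 0 0.21 -0.17 0.87 0.3 1;0 0 0.21 -0.17 0.87 0.3 1;0 0 0.21 -0.17 0.87 0.3 1;0 0 0.21 -0.17 0.87 0.3 1;0 0 0.21 -0.17 0.87 0.45 1;0 0 0.21 -0.17 0.87 0.45 1;0 0 0.21 -0.17 0.87 0.45 1;0 0 0.21 -0.17 0.87 0.45 1;0 0 0.21 -0.17 0.87 1 1;0 0 0.21 -0.17 0.87 1 1;0 0 0.21 -0.17 0.87 1 1"

```text
time: 8.0
eef_pos: [0.5347, 0.2695, 0.0388]
tcp_rot: [0.702, 0.712, -0.005, -0.003]
contact_force: [-1.1, -0.3, 0.4]
opening: 1.001
finger_force: 0.0
```

```bash
python3 - <<'E'
from h import *
plan([(.5388,.2711,.039,.8)])
E
```

```text
now [0.5347 0.2695 0.0388] psi 0.8 q1 0.3 q6 0.28 t 8.0 open 1.001
-0.0018 0.0005 0.0000 0.0078 0.0204 -0.0015 | rows 0.1 q6 0.28
```

Call:
send_rows:
  moves: "0 0 0 0 0 0 -1;0 0 0 0 0 0 -1;0 0 0 0 0 0 -1;0 0 0 0 0 0 -1;0 0 0 0 0 0 -1;0 0 0 0 0 -0.4 -1;0 0 0 0 0 -0.8 -1;0 0 0.028 -0.3 0 -0.9 -1;0 0 0.028 -0.6 0 -0.9 -1;0 0 0.028 -0.9 0 -0.9 -1;0 0 0.028 -0.95 0 -0.9 -1"
  newtons: 30

```text
time: 9.38
eef_pos: [0.5411, 0.0783, 0.2254]
tcp_rot: [0.764, 0.646, 0.001, 0.001]
contact_force: [0.6, 0.1, -0.4]
opening: 0.651
finger_force: 32.4
```

```bash
cat >> h.py <<'E'
TRAY=[.5495,-.021,-.167]; PD=-9.57
E
python3 - <<'E'
from h import *
x,y=t2w(0,-.086); plan([(x,y-.01,.2,PD)])
E
```

```text
now [0.5411 0.0783 0.2254] psi -9.6 q1 -0.04 q6 0.13 t 9.38 open 0.651
0.0003 0.0000 0.0000 -0.9618 0.1319 0.1272 | rows 3.1 q6 -0.23
```

Call:
send_rows:
  moves: "0 0 0 -0.96 0.13 0.05 -1;0 0 0 -0.96 0.13 0.05 -1;0 0 0 -0.96 0.13 0.05 -1;0 0 0 -0.96 0.13 0.05 -1;0 0 0 -0.96 0.13 0.05 -1;0 0 0 -0.96 0.13 0.05 -1"

```text
time: 10.12
eef_pos: [0.5356, -0.1111, 0.2143]
tcp_rot: [0.762, 0.648, 0.0, -0.0]
contact_force: [-0.3, -0.4, -1.0]
opening: 0.656
finger_force: 32.4
```

```bash
python3 - <<'E'
from h import *
c=shot('wrist','w3.png'); print(ctrl.get_state()['eef_pos'],ctrl.get_state()['dq'])
im=c['image'][:,:,::-1]; cv2.imwrite('pics/w3c.png',cv2.resize(im,None,fx=1.42,fy=1.42,interpolation=cv2.INTER_CUBIC))
E
```

```text
[ 0.53564162 -0.11102416  0.21437185] [ 0.00106468  0.00061721 -0.00193217  0.0009097   0.00033498  0.00138691]
```

View pics/w3c.png

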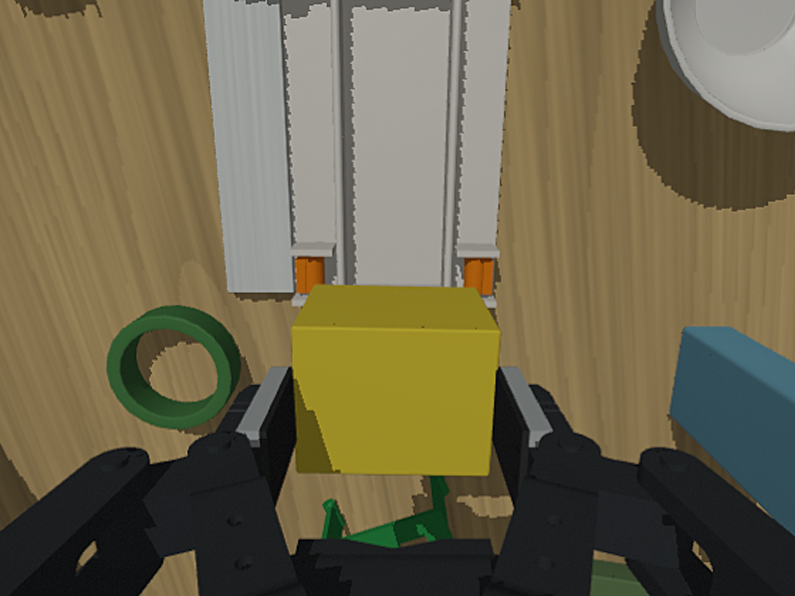

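```bash
python3 - <<'E'
from h import *
c=load('wrist'); g=lambda L:np.array(L)/1.42-.2
w=px2w(c,g([(337,10),(458,10),(340,200),(456,200),(341,270),(453,270)]),.026); print(w)
for i in (0,2,4):print((w[i]+w[i+1])/2, w2t(*((w[i]+w[i+1])/2)[:2]), np.linalg.norm(w[i]-w[i+1]))
# end wall top / clip corners
print([w2t(*p[:2]) for p in px2w(c,g([(314,275),(480,275),(313,250),(477,252),(313,301),(478,301),(397,288)]),[.022,.022,.03,.03,.03,.03,.026])])
s=ctrl.get_state();print('tcp tray',w2t(*s['eef_pos'][:2]))
plan([(*t2w(0,-.0855),.06,PD),(*t2w(0,-.0855),.046,PD)])
E
```

```text
[[ 0.52679689  0.03150645  0.026     ]
 [ 0.59152739  0.02099995  0.026     ]
 [ 0.50916248 -0.06904635  0.026     ]
 [ 0.57742282 -0.08011723  0.026     ]
 [ 0.50166779 -0.11133596  0.026     ]
 [ 0.57011938 -0.12243446  0.026     ]]
[0.55916214 0.0262532  0.026     ] (np.float64(0.0016730645077866046), np.float64(0.048201895315032155)) 0.06557762154946851
[ 0.54329265 -0.07458179  0.026     ] (np.float64(0.0027856324086607915), np.float64(-0.05386816564186914)) 0.06915228756530933
[ 0.53589358 -0.11688521  0.026     ] (np.float64(0.0025213819296089467), np.float64(-0.0968129636164549)) 0.06934548844763792
[(np.float64(-0.049616693137279955), np.float64(-0.10136090151389006)), (np.float64(0.0547610643574448), np.float64(-0.10070684393670708)), (np.float64(-0.04839495600685287), np.float64(-0.08369819443470092)), (np.float64(0.050830632366337995), np.float64(-0.08431080506331524)), (np.float64(-0.04960342123819381), np.float64(-0.11599491829621061)), (np.float64(0.05302844575406379), np.float64(-0.11534964683307694)), (np.float64(0.002612332344125421), np.float64(-0.10839633570040083))]
tcp tray (np.float64(0.001298670223573396), np.float64(-0.09107533910369439))
now [ 0.5356 -0.111   0.2144] psi -9.2 q1 -0.39 q6 -0.23 t 10.18 open 0.651
-0.0000 -0.0001 0.0009 0.0277 -0.0063 0.7719 | rows 2.5 q6 -0.21
-0.0000 -0.0001 0.0009 0.0276 -0.0063 0.8419 | rows 0.2 q6 -0.21
```

```bash
python3 - <<'E'
from h import *
c=load('wrist'); g=lambda L:np.array(L)/1.42-.2
w=px2w(c,g([(294,327),(499,327),(297,473),(491,473),(314,287),(477,287)]),[.219]*4+[.175]*2)
for i in(0,2,4): print(w2t(*((w[i]+w[i+1])/2)[:2]),np.linalg.norm(w[i]-w[i+1]))
E
```

```text
(np.float64(0.0011847568933239568), np.float64(-0.06374768555684959)) 0.050866212953535675
(np.float64(0.0008213703060181571), np.float64(-0.10578482392330296)) 0.05255843504052304
(np.float64(0.0010484392064115458), np.float64(-0.06582176450991883)) 0.05375121341531297
```

```bash
cat >> h.py <<'E'
TRAY=[.5515,-.0224,-.164]; PD=-9.4
E
python3 - <<'E'
from h import *
c=load('wrist'); g=lambda L:np.array(L)/1.42-.2
for dz in(0,-.01,-.014):
  w=px2w(c,g([(294,327),(499,327),(297,473),(491,473),(314,287),(477,287)]),np.array([.219]*4+[.175]*2)+dz)
  print(dz,[(np.round(w2t(*((w[i]+w[i+1])/2)[:2]),4),round(np.linalg.norm(w[i]-w[i+1]),4)) for i in (0,2,4)])
print(w2t(*ctrl.get_state()['eef_pos'][:2]))
plan([(*t2w(0,-.0865),.06,PD),(*t2w(0,-.0865),.046,PD)])
E
```

```text
0 [(array([-0.0012, -0.0627]), np.float64(0.0509)), (array([-0.0017, -0.1047]), np.float64(0.0526)), (array([-0.0014, -0.0648]), np.float64(0.0538))]
-0.01 [(array([-0.0012, -0.0664]), np.float64(0.055)), (array([-0.0017, -0.1118]), np.float64(0.0569)), (array([-0.0013, -0.0676]), np.float64(0.057))]
-0.014 [(array([-0.0011, -0.0678]), np.float64(0.0567)), (array([-0.0017, -0.1147]), np.float64(0.0586)), (array([-0.0013, -0.0687]), np.float64(0.0583))]
(np.float64(-0.0011762976197348517), np.float64(-0.09002414197093211))
now [ 0.5356 -0.111   0.2144] psi -9.2 q1 -0.39 q6 -0.23 t 10.18 open 0.651
-0.0000 -0.0001 0.0004 0.0173 0.0059 0.7719 | rows 2.5 q6 -0.22
-0.0000 -0.0001 0.0004 0.0173 0.0059 0.8419 | rows 0.2 q6 -0.22
```

Call:
send_rows:
  moves: "0 0 0 0.02 0.006 0.4 -1;0 0 0 0.02 0.006 0.7 -1;0 0 0 0.02 0.006 0.76 -1;0 0 0 0.02 0.006 0.76 -1;0 0 0 0.02 0.006 0.785 -1;0 0 0 0.02 0.006 0.785 -1"

```text
time: 10.92
eef_pos: [0.5381, -0.1088, 0.0587]
tcp_rot: [0.762, 0.647, 0.001, 0.001]
contact_force: [0.3, 0.4, -1.7]
opening: 0.656
finger_force: 33.5
```

```bash
python3 - <<'E'
from h import *
s=ctrl.get_state(); print(s['contact_force'],s['wrist_torque']); print(w2t(*s['eef_pos'][:2]))
c=shot('side','s1.png'); im=c['image'][:,:,::-1]
cv2.imwrite('pics/s1c.png',cv2.resize(im[170:290,200:350],None,fx=5,fy=5,interpolation=cv2.INTER_CUBIC))
E
```

```text
[ 0.33213984  0.35133143 -1.65671817] [ 0.14715453 -0.03694126  0.03106189]
(np.float64(0.0009042446408906064), np.float64(-0.08744177360582894))
```

View pics/s1c.png

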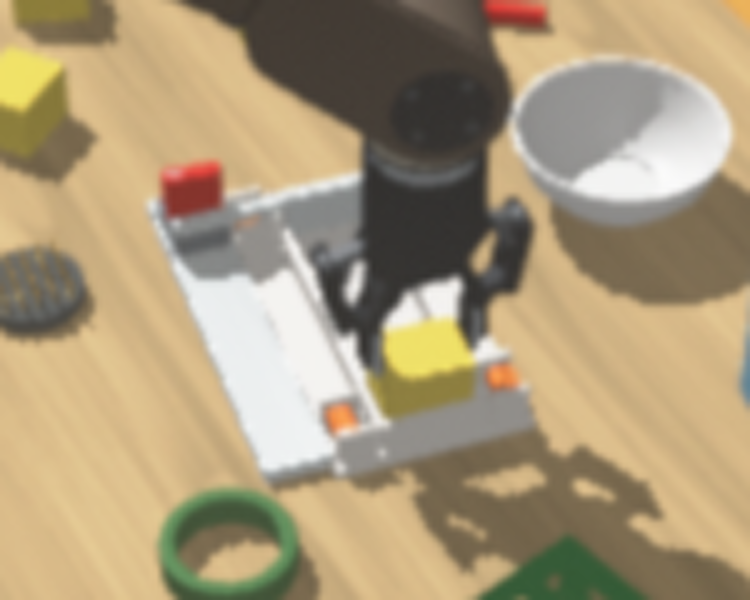

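Call:
send_rows:
  moves: "0 0 0 0 -0.003 0.025 -1;0 0 0 0 -0.003 0.04 -1;0 0 0 0 -0.003 0.04 -1"

```text
time: 11.35
eef_pos: [0.5377, -0.109, 0.0532]
tcp_rot: [0.763, 0.647, 0.0, -0.0]
contact_force: [-8.4, 4.6, 18.4]
opening: 0.653
finger_force: 36.0
```

Call:
send_rows:
  moves: "0 0 0 0 -0.005 0.02 0.7;0 0 0 0 -0.005 0.02 0.7;0 0 0 0 -0.005 0.02 0.7;0 0 0 0 -0.005 -0.3 0.7;0 0 0 -0.2 -0.005 -0.6 0.7;0 0 0 -0.4 0 -0.75 1;0 0 0 -0.4 0 -0.75 1;0 0 0 -0.4 0 -0.75 1"

```text
time: 12.35
eef_pos: [0.523, -0.1873, 0.1981]
tcp_rot: [0.763, 0.647, -0.0, -0.001]
contact_force: [-0.8, -0.1, -0.1]
opening: 1.003
finger_force: 0.0
```

```bash
python3 - <<'E'
from h import *
c=shot('wrist','w4.png'); im=c['image'][:,:,::-1]; print(ctrl.get_state()['eef_pos'])
cv2.imwrite('pics/w4c.png',cv2.resize(im[0:300,130:430],None,fx=2,fy=2,interpolation=cv2.INTER_CUBIC))
E
```

```text
[ 0.52271781 -0.18664717  0.19722515]
```

View pics/w4c.png

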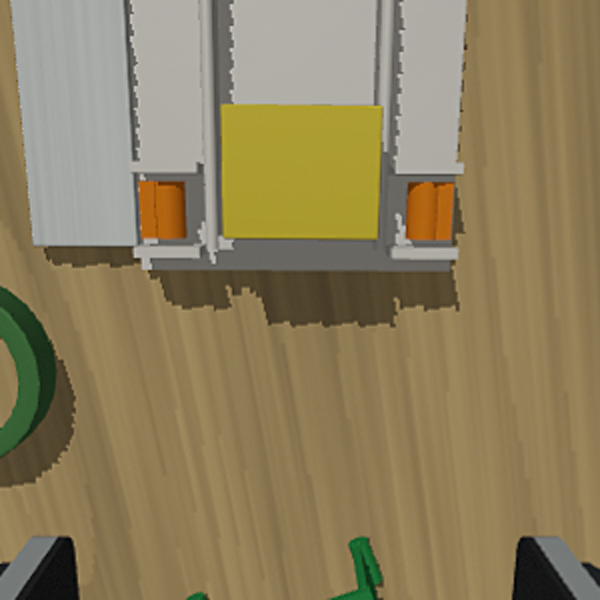

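```bash
python3 - <<'E'
from h import *
c=load('wrist'); g=lambda L:np.array(L)/2+[129.75,-.25]
w=px2w(c,g([(221,104),(383,105),(379,239),(222,238)]),.05); print([np.round(w2t(*p[:2]),4) for p in w], np.round(w2t(*w.mean(0)[:2]),4))
w=px2w(c,g([(207,10),(388,10),(208,90),(386,90),(209,150)]),.026); print([np.round(w2t(*p[:2]),4) for p in w])
w=px2w(c,g([(168,210),(430,211),(168,253),(425,253)]),[.022,.022,.03,.03]); print('clips',[np.round(w2t(*p[:2]),4) for p in w])
c=shot('top','top2.png'); 
for b in blocks(c): print(b)
plan([(.5061,.15,.25,-22.3)])
E
```

```text
[array([-0.0277, -0.0646]), array([ 0.0284, -0.0649]), array([ 0.0285, -0.1102]), array([-0.0286, -0.1098])] [ 0.0001 -0.0874]
[array([-0.0342, -0.03  ]), array([ 0.0317, -0.03  ]), array([-0.0347, -0.057 ]), array([ 0.0319, -0.057 ]), array([-0.0351, -0.0783])]
clips [array([-0.0525, -0.1005]), array([ 0.0514, -0.1008]), array([-0.0519, -0.1166]), array([ 0.0488, -0.1166])]
[429.3, 270.1, 57.1, 45.7, 34.5]
[506.2, 391.6, 57.8, 45.7, -21.7]
[538.5, -109.2, 58.0, 46.7, -9.4]
[638.2, 271.9, 58.5, 45.1, -13.2]
now [ 0.5227 -0.1864  0.1969] psi -9.3 q1 -0.53 q6 -0.36 t 12.45 open 0.998
-0.0007 -0.0002 0.0360 1.6466 -0.3554 -0.2610 | rows 5.5 q6 0.49
```

Call:
send_rows:
  moves: "0 0 0 1 -0.2 -0.25 1;0 0 0 1 -0.2 -0.25 1;0 0 0 1 -0.2 -0.25 1;0 0 0 1 -0.2 -0.25 1"

```text
time: 12.95
eef_pos: [0.5158, 0.0201, 0.2485]
tcp_rot: [0.761, 0.649, -0.0, -0.001]
contact_force: [0.5, -0.6, 0.1]
opening: 1.001
finger_force: 0.0
```

Call:
send_rows:
  moves: "0 0 -0.12 1 -0.5 0 1;0 0 -0.12 1 -0.5 0 1;0 0 -0.12 1 -0.5 0 1;0 0 -0.12 1 -0.5 0 1;0 0 -0.12 1 -0.5 0.4 1;0 0 -0.12 1 -0.5 0.4 1"

```text
time: 13.7
eef_pos: [0.4464, 0.2299, 0.1637]
tcp_rot: [0.47, 0.883, -0.004, -0.004]
contact_force: [0.2, -0.3, 0.0]
opening: 1.001
finger_force: 0.0
```

```bash
cat >> h.py <<'E'
TRAY=[.5508,-.0224,-.165]; PD=-9.45
E
python3 - <<'E'
from h import *
plan([(.4295,.270,.07,34.8),(.4295,.270,.037,34.8)])
E
```

```text
now [0.4464 0.2299 0.1637] psi 34.0 q1 0.27 q6 -0.32 t 13.7 open 1.001
-0.0017 -0.0006 -0.0023 0.2119 0.0469 0.4688 | rows 1.7 q6 -0.25
-0.0017 -0.0006 -0.0023 0.2113 0.0486 0.6338 | rows 0.5 q6 -0.25
```

Call:
send_rows:
  moves: "0 0 -0.002 0.21 0.047 0.3 1;0 0 -0.002 0.21 0.047 0.47 1;0 0 -0.002 0.21 0.047 0.47 1;0 0 -0.002 0.21 0.047 0.47 1"

```text
time: 14.2
eef_pos: [0.4364, 0.2699, 0.0769]
tcp_rot: [0.465, 0.885, 0.001, 0.001]
contact_force: [-0.7, -0.6, 0.1]
opening: 1.001
finger_force: 0.0
```

```bash
python3 - <<'E'
from h import *
plan([(.4295,.270,.037,34.8)])
E
```

```text
now [0.4364 0.2699 0.0769] psi 34.5 q1 0.36 q6 -0.25 t 14.2 open 1.001
0.0003 0.0001 -0.0008 0.0202 -0.0286 0.1995 | rows 0.6 q6 -0.24
```

Call:
send_rows:
  moves: "0 0 0 0.02 -0.029 0.2 1;0 0 0 0.02 -0.029 0.2 1;0 0 0 0.02 -0.029 0.2 -1;0 0 0 0.02 -0.029 0.2 -1;0 0 0 0.02 -0.029 0.2 -1;0 0 0 0.02 -0.029 0.2 -1;0 0 0 0.02 -0.029 0.2 -1;0 0 0 0.02 -0.029 0.2 -1"
  newtons: 50

```text
time: 15.2
eef_pos: [0.4305, 0.2705, 0.0381]
tcp_rot: [0.465, 0.885, 0.002, 0.002]
contact_force: [-0.7, -0.4, 7.3]
opening: 0.658
finger_force: 55.3
```

Call:
send_rows:
  moves: "0 0 0 0 0 -0.1 -1;0 0 0 0 0 -0.3 -1;0 0 0 0 0 -0.5 -1;0 0 0.12 -0.3 0.3 -0.7 -1;0 0 0.12 -0.5 0.5 -0.8 -1;0 0 0.12 -0.75 0.7 -0.8 -1;0 0 0.12 -1 0.8 -0.8 -1;0 0 0.12 -1 0.8 -0.8 -1;0 0 0.12 -1 0.8 -0.8 -1;0 0 0.12 -1 0.8 -0.8 -1"

```text
time: 16.45
eef_pos: [0.6723, 0.1964, 0.1952]
tcp_rot: [0.758, 0.652, -0.0, -0.0]
contact_force: [-0.4, 0.4, -1.2]
opening: 0.651
finger_force: 54.4
```

```bash
python3 - <<'E'
from h import *
plan([(*t2w(0,-.0390),.2,PD),(*t2w(0,-.0390),.062,PD)])
E
```

```text
now [0.6723 0.1964 0.1952] psi -8.6 q1 0.14 q6 0.29 t 16.45 open 0.651
-0.0002 -0.0000 0.0023 -1.3675 -0.4398 -0.0236 | rows 4.6 q6 -0.09
-0.0002 -0.0000 0.0023 -1.3675 -0.4391 0.6664 | rows 2.2 q6 -0.09
```

Call:
send_rows:
  moves: "0 0 0.002 -0.9 -0.44 0 -1;0 0 0.002 -0.9 -0.44 0 -1;0 0 0.002 -0.9 -0.44 0 -1;0 0 0.002 -0.9 -0.44 0 -1;0 0 0.002 -0.9 -0.44 0 -1"

```text
time: 17.08
eef_pos: [0.5586, 0.0315, 0.1959]
tcp_rot: [0.763, 0.647, 0.001, 0.0]
contact_force: [0.1, 0.2, -0.3]
opening: 0.656
finger_force: 54.5
```

Call:
send_rows:
  moves: "0 0 0 -0.46 0 0 -1;0 0 0 -0.46 0 0.3 -1;0 0 0 -0.46 0 0.5 -1;0 0 0 -0.46 0 0.5 -1;0 0 0 -0.46 0 0.5 -1"

```text
time: 17.7
eef_pos: [0.546, -0.0589, 0.097]
tcp_rot: [0.762, 0.648, 0.001, 0.001]
contact_force: [-0.2, 0.2, -0.5]
opening: 0.652
finger_force: 54.4
```

```bash
python3 - <<'E'
from h import *
s=ctrl.get_state(); print(w2t(*s['eef_pos'][:2]))
plan([(*t2w(0,-.0390),.062,PD)])
E
```

```text
(np.float64(0.0012440444607293294), np.float64(-0.03675989981515293))
now [ 0.546  -0.0589  0.097 ] psi -9.3 q1 -0.29 q6 -0.13 t 17.7 open 0.652
0.0004 0.0000 0.0005 -0.0112 -0.0067 0.1752 | rows 0.6 q6 -0.13
```

Call:
send_rows:
  moves: "0 0 0 0 -0.007 0.1 -1;0 0 0 0 -0.007 0.175 -1;0 0 0 0 -0.007 0.175 -1;0 0 0 0 -0.007 0.2 -1;0 0 0 0 -0.007 0.2 -1"

```text
time: 18.32
eef_pos: [0.5431, -0.0595, 0.0556]
tcp_rot: [0.763, 0.647, 0.0, 0.0]
contact_force: [-1.1, 0.1, -0.7]
opening: 0.652
finger_force: 54.4
```

Call:
send_rows:
  moves: "0 0 0 0 0 0.015 -1;0 0 0 0 0 0.03 -1;0 0 0 0 0 0.045 -1;0 0 0 0 0 0.045 -1"

```text
time: 18.82
eef_pos: [0.5426, -0.0594, 0.0459]
tcp_rot: [0.763, 0.647, -0.0, -0.0]
contact_force: [-0.5, 0.2, -0.2]
opening: 0.654
finger_force: 54.4
```

Call:
send_rows:
  moves: "0 0 0 0 0 0.01 -1;0 0 0 0 0 0.01 -1;0 0 0 0 0 0.01 0.75;0 0 0 0 0 0.01 0.75;0 0 0 0 0 0.01 0.75;0 0 0 0 0 -0.3 0.75;0 0 0 0 0 -0.6 1;0 0 0 0.5 -0.1 -0.9 1;0 0 0 0.5 -0.1 -0.9 1"

```text
time: 19.95
eef_pos: [0.5396, 0.0433, 0.2285]
tcp_rot: [0.763, 0.646, 0.001, 0.001]
contact_force: [0.3, -0.1, -0.2]
opening: 1.002
finger_force: 0.0
```

```bash
python3 - <<'E'
from h import *
c=shot('top','top3.png'); 
for b in blocks(c):
    print(b, end=' ')
    # tray-height version
for b in blocks(c,.05): print('\n',np.round(w2t(b[0]/1000,b[1]/1000),4),b[2:],end='')
print()
plan([(.5062,.3,.2,-22)])
E
```

```text
[506.1, 391.5, 57.6, 45.5, -22.3] [538.5, -109.5, 58.0, 45.3, -9.3] [543.6, -59.1, 58.0, 45.8, -9.2] [638.1, 271.9, 58.3, 45.1, -13.2] 
 [-0.1119  0.3994] [57.3, 45.3, -22.3]
 [ 0.0019 -0.0876] [57.8, 45.1, -9.3]
 [-0.0013 -0.0372] [57.8, 45.7, -9.2]
 [0.0374 0.3036] [58.1, 44.9, -13.2]
now [0.5408 0.0482 0.2327] psi -9.2 q1 -0.1 q6 0.06 t 20.0 open 1.0
0.0011 -0.0009 0.0355 1.2141 -0.3738 0.1661 | rows 4.1 q6 0.73
```

Call:
send_rows:
  moves: "0 0 0.035 1 -0.38 0.1 1;0 0 0.035 1 -0.38 0.1 1;0 0 0.035 1 -0.38 0.1 1;0 0 0.035 1 -0.38 0.1 1;0 0 0.035 1 -0.38 0.1 1"

```text
time: 20.62
eef_pos: [0.496, 0.2539, 0.2057]
tcp_rot: [0.828, 0.561, -0.001, -0.0]
contact_force: [-0.0, -0.7, -0.2]
opening: 0.998
finger_force: 0.0
```

```bash
python3 - <<'E'
from h import *
plan([(.5061,.3915,.08,-22)])
E
```

```text
now [0.496  0.2539 0.2057] psi -21.7 q1 0.29 q6 0.67 t 20.62 open 0.998
-0.0001 0.0001 0.0007 0.6584 -0.2074 0.6281 | rows 3.0 q6 0.86
```

Call:
send_rows:
  moves: "0 0 0 0.64 -0.21 0.1 1;0 0 0 0.64 -0.21 0.2 1;0 0 0 0.64 -0.21 0.4 1;0 0 0 0.64 -0.21 0.6 1;0 0 0 0.64 -0.21 0.6 1;0 0 0 0.64 -0.21 0.6 1"

```text
time: 21.38
eef_pos: [0.5075, 0.3862, 0.0881]
tcp_rot: [0.829, 0.559, 0.001, 0.0]
contact_force: [-0.6, -0.5, 0.1]
opening: 0.998
finger_force: 0.0
```

```bash
python3 - <<'E'
from h import *
c=shot('top')
for b in blocks(c): print(b)
plan([(.5061,.3915,.037,-22)])
E
```

```text
[538.4, -109.7, 57.9, 45.8, -9.2]
[544.3, -59.2, 57.5, 45.8, -9.2]
[638.2, 271.9, 58.3, 45.1, -13.2]
now [0.5079 0.3866 0.089 ] psi -22.0 q1 0.49 q6 0.88 t 21.43 open 1.001
0.0005 -0.0005 -0.0001 0.0187 -0.0184 0.2600 | rows 0.8 q6 0.88
```

Call:
send_rows:
  moves: "0 0 0 0.019 -0.018 0.255 1;0 0 0 0.019 -0.018 0.255 1;0 0 0 0.019 -0.018 0.255 -1;0 0 0 0.019 -0.018 0.255 -1;0 0 0 0.019 -0.018 0.255 -1;0 0 0 0.019 -0.018 0.255 -1;0 0 0 0.019 -0.018 0.255 -1;0 0 0 0.019 -0.018 0.255 -1"

```text
time: 22.42
eef_pos: [0.5062, 0.3925, 0.0388]
tcp_rot: [0.829, 0.559, 0.003, 0.0]
contact_force: [0.2, -0.1, 6.8]
opening: 0.657
finger_force: 56.2
```

Call:
send_rows:
  moves: "0 0 0 0 0 -0.1 -1;0 0 0 0 0 -0.3 -1;0 0 0 0 0 -0.5 -1;0 0 -0.035 -0.3 0.1 -0.7 -1;0 0 -0.035 -0.5 0.3 -0.8 -1;0 0 -0.035 -0.75 0.4 -0.8 -1;0 0 -0.035 -1 0.5 -0.8 -1;0 0 -0.035 -1 0.5 -0.8 -1;0 0 -0.035 -1 0.5 -0.8 -1"

```text
time: 23.55
eef_pos: [0.5219, 0.1687, 0.1961]
tcp_rot: [0.763, 0.647, 0.001, 0.0]
contact_force: [-0.1, -0.5, -0.9]
opening: 0.65
finger_force: 55.4
```

```bash
python3 - <<'E'
from h import *
plan([(*t2w(0,.012),.11,PD)])
E
```

```text
now [0.5219 0.1687 0.1961] psi -9.4 q1 0.13 q6 0.29 t 23.55 open 0.65
0.0001 -0.0001 0.0001 -0.8595 0.2985 0.4302 | rows 3.2 q6 -0.04
```

Call:
send_rows:
  moves: "0 0 0 -0.86 0.295 0 -1;0 0 0 -0.86 0.295 0 -1;0 0 0 -0.86 0.295 0 -1;0 0 0 -0.86 0.295 0.2 -1;0 0 0 -0.86 0.295 0.43 -1;0 0 0 -0.86 0.295 0.43 -1;0 0 0 -0.86 0.295 0.43 -1"

```text
time: 24.42
eef_pos: [0.5533, -0.0098, 0.1109]
tcp_rot: [0.762, 0.648, 0.001, 0.001]
contact_force: [1.2, 0.0, -0.1]
opening: 0.654
finger_force: 55.4
```

```bash
python3 - <<'E'
from h import *
s=ctrl.get_state(); print(w2t(*s['eef_pos'][:2]))
plan([(*t2w(0,.012),.0455,PD)])
E
```

```text
(np.float64(0.00042613494076133114), np.float64(0.012810530133697423))
now [ 0.5533 -0.0098  0.1109] psi -9.3 q1 -0.2 q6 -0.04 t 24.43 open 0.654
0.0003 -0.0000 0.0005 -0.0041 -0.0028 0.3271 | rows 1.0 q6 -0.04
```

Call:
send_rows:
  moves: "0 0 0 -0.002 -0.003 0.2 -1;0 0 0 -0.002 -0.003 0.27 -1;0 0 0 -0.002 -0.003 0.3 -1;0 0 0 -0.002 -0.003 0.327 -1;0 0 0 -0.002 -0.003 0.327 -1"

```text
time: 25.05
eef_pos: [0.5524, -0.0112, 0.045]
tcp_rot: [0.763, 0.647, 0.001, 0.001]
contact_force: [-0.8, 0.1, 0.0]
opening: 0.653
finger_force: 55.4
```

Next: release, rise, and go for the last block (638, 272).

Call:
send_rows:
  moves: "0 0 0 0 0 0.005 0.75;0 0 0 0 0 0.005 0.75;0 0 0 0 0 0.005 0.75;0 0 0 0 0 -0.3 0.75;0 0 0 0 0 -0.6 1;0 0 0 0.5 0.2 -0.8 1;0 0 0 1 0.4 -0.8 1;0 0 0 1 0.4 -0.8 1;0 0 0 1 0.4 -0.8 1"

```text
time: 26.18
eef_pos: [0.664, 0.176, 0.2045]
tcp_rot: [0.762, 0.648, 0.001, 0.0]
contact_force: [0.2, 0.4, 0.2]
opening: 1.002
finger_force: 0.0
```

```bash
python3 - <<'E'
from h import *
c=shot('top','top4.png'); 
for b in blocks(c): print(b, np.round(w2t(b[0]/1000,b[1]/1000),4))
b=[b for b in blocks(c) if b[1]>150]
if b: plan([(b[0][0]/1000,b[0][1]/1000,.085,b[0][4])])
E
```

```text
[538.4, -109.7, 57.9, 45.8, -9.2] [ 0.0021 -0.0882]
[548.6, -35.6, 93.8, 58.4, 80.7] [-0.     -0.0134]
[651.4, 260.4, 31.0, 24.8, -89.7] [0.0528 0.2955]
now [0.6651 0.1785 0.2048] psi -9.2 q1 0.11 q6 0.27 t 26.23 open 1.003
0.0008 0.0000 -0.2763 0.3915 -0.1347 0.6000 | rows 9.3 q6 -1.34
```

```bash
python3 - <<'E'
from h import *
c=shot('wrist','w5.png')
for b in blobs(c['image'],(22,100,100),(32,255,255),800): print(cv2.boundingRect(b),cv2.contourArea(b), c['image'][int(b[:,0,1].mean()),int(b[:,0,0].mean())])
print(w2px(c,[(.6381,.2719,.044)]))
for b in blocks(c,amin=800): print(b)
plan([(.6381,.2719,.085,-13.2)])
E
```

```text
(162, 352, 65, 49) 2045.0 [146 131  35]
(182, 40, 79, 69) 4881.5 [170 154  49]
[[221.15508529  76.00253157]]
[559.7, 14.4, 59.4, 52.1, -9.2]
[637.6, 273.0, 56.1, 45.1, -12.3]
now [0.6641 0.1763 0.2043] psi -9.2 q1 0.11 q6 0.27 t 26.27 open 0.999
0.0002 -0.0002 0.0112 0.4504 -0.2052 0.5968 | rows 2.5 q6 0.49
```

Block undisturbed at (638, 272). Approach.

Call:
send_rows:
  moves: "0 0 0.011 0.45 -0.2 0.2 1;0 0 0.011 0.45 -0.2 0.4 1;0 0 0.011 0.45 -0.2 0.58 1;0 0 0.011 0.45 -0.2 0.58 1;0 0 0.011 0.45 -0.2 0.58 1"

```text
time: 26.9
eef_pos: [0.6393, 0.2679, 0.0897]
tcp_rot: [0.785, 0.62, 0.001, 0.001]
contact_force: [0.2, -0.6, 0.5]
opening: 1.002
finger_force: 0.0
```

```bash
python3 - <<'E'
from h import *
plan([(.6379,.2722,.0385,-12.8)])
E
```

```text
now [0.6393 0.2679 0.0897] psi -13.4 q1 0.25 q6 0.48 t 26.9 open 1.002
0.0003 -0.0001 -0.0016 0.0192 -0.0123 0.2562 | rows 0.8 q6 0.48
```

Call:
send_rows:
  moves: "0 0 0 0.019 -0.012 0.253 1;0 0 0 0.019 -0.012 0.253 1;0 0 0 0.019 -0.012 0.253 -1;0 0 0 0.019 -0.012 0.253 -1;0 0 0 0.019 -0.012 0.253 -1;0 0 0 0.019 -0.012 0.253 -1;0 0 0 0.019 -0.012 0.253 -1;0 0 0 0.019 -0.012 0.253 -1"

```text
time: 27.9
eef_pos: [0.6392, 0.2732, 0.0412]
tcp_rot: [0.784, 0.62, 0.003, 0.001]
contact_force: [0.9, -0.2, 6.4]
opening: 0.65
finger_force: 56.2
```

Call:
send_rows:
  moves: "0 0 0 0 0 -0.1 -1;0 0 0 0 0 -0.3 -1;0 0 0 0 0 -0.5 -1;0 0 -0.01 -0.3 -0.1 -0.7 -1;0 0 -0.01 -0.5 -0.1 -0.8 -1;0 0 -0.01 -0.75 -0.1 -0.8 -1;0 0 -0.01 -0.95 -0.2 -0.8 -1;0 0 -0.01 -0.95 -0.2 -0.8 -1;0 0 -0.01 -0.95 -0.2 -0.8 -1"

```text
time: 29.02
eef_pos: [0.5544, 0.0974, 0.1985]
tcp_rot: [0.765, 0.644, 0.001, 0.0]
contact_force: [-0.1, -0.7, -0.7]
opening: 0.649
finger_force: 55.4
```

```bash
python3 - <<'E'
from h import *
plan([(*t2w(0,.0625),.11,PD)])
c=shot('top')
for b in blocks(c): print(b, np.round(w2t(b[0]/1000,b[1]/1000),4))
E
```

```text
now [0.5544 0.0974 0.1985] psi -9.7 q1 -0.01 q6 0.16 t 29.02 open 0.649
0.0003 -0.0001 -0.0008 -0.2812 0.0815 0.4422 | rows 1.7 q6 0.05
[529.8, -31.9, 92.5, 20.4, 79.0] [-0.0192 -0.0128]
[537.2, -110.4, 55.3, 44.4, -11.0] [ 0.001 -0.089]
```

Call:
send_rows:
  moves: "0 0 0 -0.28 0.08 0 -1;0 0 0 -0.28 0.08 0.1 -1;0 0 0 -0.28 0.08 0.3 -1;0 0 0 -0.28 0.08 0.43 -1;0 0 0 -0.28 0.08 0.43 -1;0 0 0 -0.28 0.08 0.43 -1"

```text
time: 29.82
eef_pos: [0.5611, 0.0401, 0.1121]
tcp_rot: [0.764, 0.645, 0.0, 0.0]
contact_force: [0.3, 0.1, -0.4]
opening: 0.653
finger_force: 55.4
```

```bash
python3 - <<'E'
from h import *
s=ctrl.get_state(); print(w2t(*s['eef_pos'][:2]))
plan([(*t2w(0,.0625),.047,PD)])
c=shot('wrist','w6.png')
im=c['image'][:,:,::-1]; cv2.imwrite('pics/w6c.png',cv2.resize(im,None,fx=1.42,fy=1.42,interpolation=cv2.INTER_CUBIC))
E
```

```text
(np.float64(-9.034899836411064e-05), np.float64(0.06330491670679006))
now [0.5611 0.0401 0.1121] psi -9.7 q1 -0.11 q6 0.06 t 29.82 open 0.653
0.0002 -0.0000 -0.0006 -0.0041 0.0001 0.3255 | rows 1.0 q6 0.05
```

View pics/w6c.png

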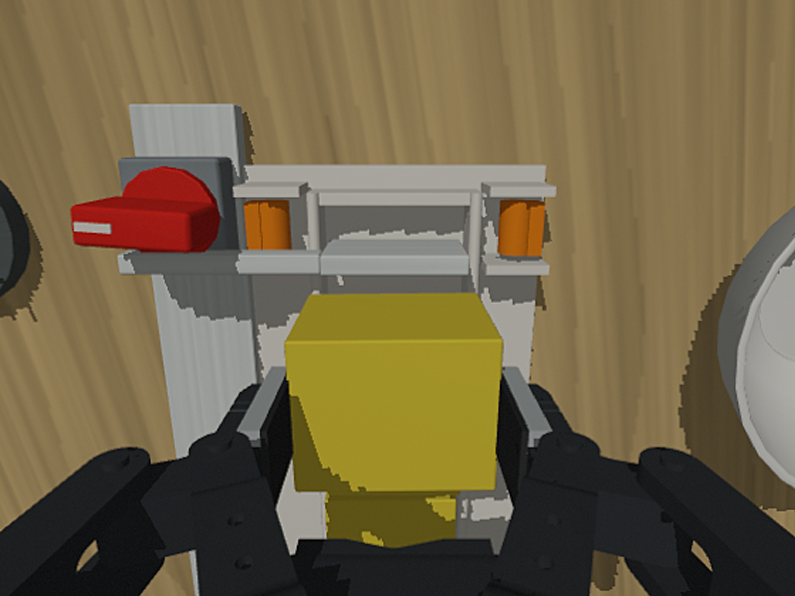

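```bash
python3 - <<'E'
from h import *
c=load('wrist'); g=lambda L:np.array(L)/1.42-.2
print('face',[np.round(w2t(*p[:2]),4) for p in px2w(c,g([(322,273),(469,273)]),.044)])
for dz in (0,-.01):
  w=px2w(c,g([(285,342),(502,341),(293,491),(496,490),(312,293),(478,293)]),np.array([.116]*4+[.072]*2)+dz)
  print(dz,[np.round(w2t(*p[:2]),4) for p in w])
w=px2w(c,g([(80,207),(205,205),(85,242),(190,250)]),.068); print('bar',[np.round(w2t(*p[:2]),4) for p in w])
E
```

```text
face [array([-0.0281,  0.0862]), array([0.0283, 0.086 ])]
0 [array([-0.028 ,  0.0865]), array([0.0266, 0.0866]), array([-0.0285,  0.0424]), array([0.0274, 0.0425]), array([-0.0278,  0.0864]), array([0.0274, 0.0862])]
-0.01 [array([-0.0302,  0.0825]), array([0.0289, 0.0826]), array([-0.0308,  0.0349]), array([0.0297, 0.035 ]), array([-0.0294,  0.0835]), array([0.0291, 0.0833])]
bar [array([-0.1025,  0.1146]), array([-0.0618,  0.1151]), array([-0.1029,  0.1031]), array([-0.0683,  0.1003])]
```

Call:
send_rows:
  moves: "0 0 0 -0.015 0 0 -1;0 0 0 -0.015 0 0.1 -1;0 0 0 -0.015 0 0.14 -1;0 0 0 -0.015 0 0.17 -1;0 0 0 -0.015 0 0.19 -1;0 0 0 -0.015 0 0.19 -1"

```text
time: 30.62
eef_pos: [0.5598, 0.0363, 0.0733]
tcp_rot: [0.765, 0.645, -0.0, -0.0]
contact_force: [0.2, 0.6, -0.5]
opening: 0.655
finger_force: 55.4
```

Call:
send_rows:
  moves: "0 0 0 0 0 0.05 -1;0 0 0 0 0 0.1 -1;0 0 0 0 0 0.128 -1;0 0 0 0 0 0.128 -1;0 0 0 0 0 0.128 -1"

```text
time: 31.25
eef_pos: [0.5596, 0.0364, 0.0474]
tcp_rot: [0.765, 0.645, -0.0, -0.0]
contact_force: [0.4, 0.1, -0.8]
opening: 0.645
finger_force: 55.4
```

Call:
send_rows:
  moves: "0 0 0 0 0 0.002 0.75;0 0 0 0 0 0.002 0.75;0 0 0 0 0 0.002 0.75;0 0 0 0 0 -0.3 0.75;0 0 0 0 0 -0.5 0.75;0 0 0 0 0 -0.5 0"

```text
time: 32.0
eef_pos: [0.5627, 0.0361, 0.1525]
tcp_rot: [0.765, 0.645, 0.003, 0.003]
contact_force: [-0.3, 0.5, -0.0]
opening: 0.681
finger_force: 0.0
```

```bash
python3 - <<'E'
from h import *
print(t2w(-.088,.108)); plan([(*t2w(-.088,.108),.13,80),(*t2w(-.088,.108),.054,80)])
E
```

```text
(np.float64(0.48173443647649333), np.float64(0.09858738750456789))
now [0.5627 0.0361 0.1525] psi -9.7 q1 -0.12 q6 0.05 t 32.0 open 0.681
0.0012 0.0011 -0.2492 0.2396 -0.4527 0.1084 | rows 8.4 q6 -1.37
0.0012 0.0011 -0.2492 0.2394 -0.4563 0.4883 | rows 1.2 q6 -1.37
```

Call:
send_rows:
  moves: "0 0 -0.249 0.25 -0.45 0.1 0;0 0 -0.249 0.25 -0.45 0.1 0;0 0 -0.249 0.25 -0.45 0.1 0;0 0 -0.249 0.25 -0.45 0.1 0;0 0 -0.249 0.25 -0.45 0.1 0;0 0 -0.249 0.25 -0.45 0.1 0;0 0 -0.249 0.25 -0.45 0.1 0;0 0 -0.249 0.25 -0.45 0.1 0;0 0 -0.249 0.25 -0.45 0.1 0;0 0 -0.249 0.25 -0.45 0.1 0"

```text
time: 33.25
eef_pos: [0.4786, 0.1008, 0.1264]
tcp_rot: [0.088, 0.996, -0.0, -0.001]
contact_force: [0.3, 1.0, -0.1]
opening: 0.499
finger_force: 0.0
```

```bash
python3 - <<'E'
from h import *
plan([(*t2w(-.088,.110),.054,80)])
c=shot('top','top5.png')
for b in blocks(c,.05): print(b, np.round(w2t(b[0]/1000,b[1]/1000),4))
for b in blobs(c['image'],(0,150,100),(6,255,255),10): w=px2w(c,b.reshape(-1,2),.066); print('red',w.mean(0),cv2.contourArea(b),np.round(w2t(*w.mean(0)[:2]),4))
E
```

```text
now [0.4786 0.1008 0.1264] psi 79.9 q1 -0.0 q6 -1.39 t 33.25 open 0.499
-0.0001 -0.0004 -0.0004 -0.0181 0.0020 0.3621 | rows 1.2 q6 -1.40
[553.2, -12.5, 141.3, 58.0, 82.1] [0.0007 0.0102]
red [0.77048242 0.21053284 0.066     ] 107.0 [0.1784 0.2659]
red [0.78578522 0.23804929 0.066     ] 100.0 [0.189  0.2955]
red [ 0.7141419  -0.68434498  0.066     ] 5403.5 [ 0.2698 -0.6261]
```

Call:
send_rows:
  moves: "0 0 0 -0.018 0.002 0.25 0;0 0 0 -0.018 0.002 0.36 0;0 0 0 -0.018 0.002 0.36 0;0 0 0 -0.018 0.002 0.36 -1;0 0 0 -0.018 0.002 0.36 -1;0 0 0 -0.018 0.002 0.36 -1;0 0 0 -0.018 0.002 0.36 -1;0 0 0 -0.018 0.002 0.36 -1"
  newtons: 60

```text
time: 34.3
eef_pos: [0.4831, 0.1007, 0.0563]
tcp_rot: [0.088, 0.996, 0.0, -0.0]
contact_force: [-2.2, 0.1, 5.2]
opening: 0.151
finger_force: 60.7
```

Call:
send_rows:
  moves: "0 0 0 0 -0.02 -0.01 -1;0 0 0 0 -0.04 -0.01 -1;0 0 0 0 -0.05 -0.01 -1;0 0 0 0 -0.06 -0.01 -1;0 0 0 0 -0.06 -0.01 -1"

```text
time: 34.92
eef_pos: [0.4809, 0.0883, 0.0566]
tcp_rot: [0.088, 0.996, 0.0, 0.0]
contact_force: [5.3, 0.7, -10.0]
opening: 0.153
finger_force: 58.8
```

Call:
send_rows:
  moves: "0 0 0 0 -0.01 0.008 -1;0 0 0 0 -0.02 0.008 -1;0 0 0 0 -0.03 0.008 -1;0 0 0 0 -0.03 0.008 -1"

```text
time: 35.42
eef_pos: [0.4805, 0.0857, 0.0565]
tcp_rot: [0.09, 0.996, 0.004, 0.001]
contact_force: [4.1, 13.7, -3.5]
opening: 0.152
finger_force: 59.9
```

Call:
send_rows:
  moves: "0 0 0.025 0 0 0 -1;0 0 0.05 0 0 0 -1;0 0 0.075 0 0 0 -1;0 0 0.1 0 0 0 -1;0 0 0.125 0 0 0 -1;0 0 0.15 0 0 0 -1;0 0 0.175 0 0 0 -1;0 0 0.195 0 0 0 -1;0 0 0.21 0 0 0 -1;0 0 0.21 0 0 0 -1;0 0 0.21 0 0 0 -1"

```text
time: 36.8
eef_pos: [0.4799, 0.0852, 0.0566]
tcp_rot: [0.681, 0.732, 0.002, -0.002]
contact_force: [1.2, 10.6, -1.3]
opening: 0.15
finger_force: 60.3
```

```bash
python3 - <<'E'
from h import *
s=ctrl.get_state(); print(s['wrist_torque'],w2t(*s['eef_pos'][:2])); plan([])
E
```

```text
[ 1.73256477 -0.19728562 -0.06644634] (np.float64(-0.0875934682224549), np.float64(0.09448018681007195))
now [0.4799 0.0852 0.0566] psi 4.2 q1 -0.04 q6 -0.11 t 36.8 open 0.15
```

Call:
send_rows:
  moves: "0 0 0 0 0 0 -0.2;0 0 0 0 0 0 -0.2;0 0 0 0 0 0 -0.2;0 0 0 0 0 -0.3 -0.2;0 0 0 0 0 -0.6 -0.2;0 0 0 -0.4 0 -1 0;0 0 0 -0.8 0 -1 0;0 0 0 -1 0 -1 0;0 0 0 -1 0 -1 0;0 0 0 -1 0 -1 0"

```text
time: 38.05
eef_pos: [0.495, -0.1191, 0.2568]
tcp_rot: [0.682, 0.732, -0.0, 0.001]
contact_force: [0.3, 0.6, -0.8]
opening: 0.503
finger_force: 0.0
```

```bash
python3 - <<'E'
from h import *
c=shot('wrist','w7.png'); plan([(.5201,-.30,.25,11)])
for b in blocks(c,.05,800): print(b, np.round(w2t(b[0]/1000,b[1]/1000),4))
im=c['image'][:,:,::-1]; cv2.imwrite('pics/w7c.png',cv2.resize(im,None,fx=1.42,fy=1.42,interpolation=cv2.INTER_CUBIC))
t=shot('top','top6.png')
for b in blocks(t,.05): print(b, np.round(w2t(b[0]/1000,b[1]/1000),4))
for b in blobs(t['image'],(55,80,30),(80,255,255),30):
    w=px2w(t,b.reshape(-1,2),.051); r=cv2.minAreaRect((w[:,:2]*1000).astype(np.float32)); print('green',r)
E
```

```text
now [ 0.4947 -0.1175  0.2561] psi 4.2 q1 -0.43 q6 -0.51 t 38.1 open 0.499
-0.0000 -0.0001 -0.0190 -0.9191 0.0603 0.0304 | rows 2.9 q6 -0.92
[544.8, -45.4, 172.8, 59.4, 81.7] [-0.0021 -0.0237]
[550.3, -23.2, 147.1, 60.0, 81.4] [-0.0004 -0.0009]
green ((524.5513305664062, -303.82891845703125), (40.49862289428711, 58.00545120239258), 6.02726411819458)
green ((497.80596923828125, -395.30596923828125), (69.55821228027344, 228.46420288085938), 19.308435440063477)
```

View pics/w7c.png

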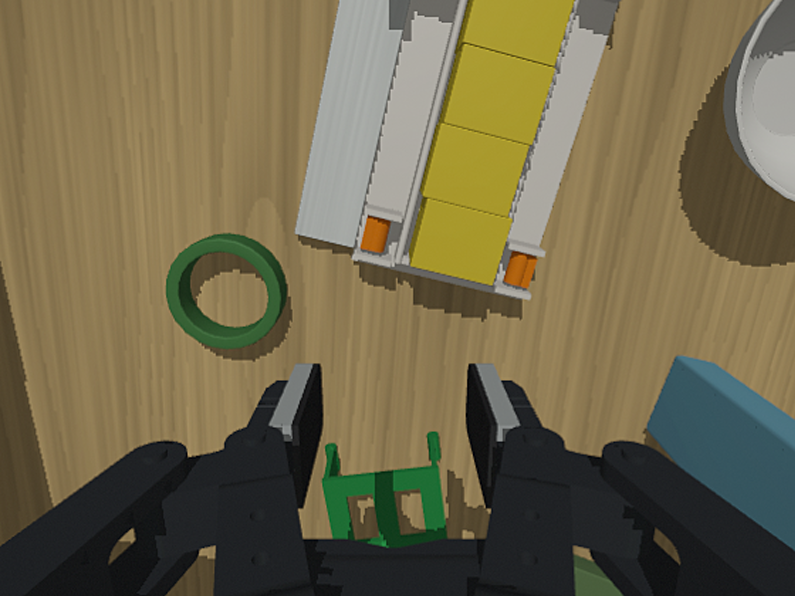

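```bash
python3 - <<'E'
from h import *
c=load('top'); f=lambda L:np.array(L)/6+[360-.42,190-.42]
w=px2w(c,f([(225,240),(412,211)]),.077); d=w[0]-w[1]; print('bar',w.mean(0),np.degrees(np.arctan2(d[1],d[0])),np.linalg.norm(d))
w=px2w(c,f([(80,190),(512,105),(545,270),(112,350)]),.051); print(w.mean(0))
c=load('wrist'); g=lambda L:np.array(L)/1.42-.2
w=px2w(c,g([(323,479),(441,468)]),.051); print('near edge',w, w.mean(0))
th=np.radians(11.1); print('pred near corner mid', .5201+.111*-np.sin(th), -.3963+.111*np.cos(th))
plan([(.5201,-.32,.25,11.1)])
E
```

```text
bar [ 0.52135187 -0.39336309  0.077     ] 99.15255461189513 0.09404051685968066
[ 0.52020573 -0.39623157  0.051     ]
near edge [[ 0.45437625 -0.29178415  0.051     ]
 [ 0.54056652 -0.2761703   0.051     ]] [ 0.49747138 -0.28397723  0.051     ]
pred near corner mid 0.4987300617156243 -0.2873765142968608
now [ 0.4946 -0.1165  0.2557] psi 4.2 q1 -0.43 q6 -0.51 t 38.15 open 0.498
-0.0001 -0.0001 -0.0190 -1.0241 0.0520 0.0276 | rows 3.3 q6 -0.95
```

Call:
send_rows:
  moves: "0 0 -0.0187 -0.98 0.04 0.03 -0.1;0 0 -0.0187 -0.98 0.04 0.03 -0.1;0 0 -0.0187 -0.98 0.04 0.03 -0.1;0 0 -0.0187 -0.98 0.04 0.03 -0.1;0 0 -0.0187 -0.98 0.04 0.03 -0.1;0 0 -0.0187 -0.98 0.04 0.03 -0.1"

```text
time: 38.9
eef_pos: [0.5179, -0.3092, 0.25]
tcp_rot: [0.635, 0.773, 0.0, -0.0]
contact_force: [0.4, -0.5, -0.3]
opening: 0.452
finger_force: 0.0
```

```bash
python3 - <<'E'
from h import *
plan([(.5197,-.395,.12,10.9),(.5197,-.395,.068,10.9)])
E
```

```text
now [ 0.5179 -0.3092  0.25  ] psi 11.2 q1 -0.71 q6 -0.9 t 38.9 open 0.452
-0.0000 -0.0002 0.0007 -0.4231 -0.0738 0.6494 | rows 2.5 q6 -1.01
-0.0000 -0.0002 0.0007 -0.4234 -0.0737 0.9094 | rows 0.8 q6 -1.01
```

Call:
send_rows:
  moves: "0 0 0 -0.42 -0.074 0.1 -0.1;0 0 0 -0.42 -0.074 0.3 -0.1;0 0 0 -0.42 -0.074 0.55 -0.1;0 0 0 -0.42 -0.074 0.65 -0.1;0 0 0 -0.42 -0.074 0.65 -0.1"

```text
time: 39.52
eef_pos: [0.5191, -0.3948, 0.119]
tcp_rot: [0.635, 0.772, 0.0, -0.002]
contact_force: [0.5, 0.3, 0.3]
opening: 0.45
finger_force: 0.0
```

```bash
python3 - <<'E'
from h import *
plan([(.5197,-.395,.068,10.9)])
c=shot('wrist'); im=c['image']; m=cv2.inRange(cv2.cvtColor(im,cv2.COLOR_RGB2HSV),(50,100,30),(80,255,255)); 
# predict corners & feet tops for check
th=np.radians(10.9); 
def cw(x,y): return (.5197+np.cos(th)*x-np.sin(th)*y, -.395+np.sin(th)*x+np.cos(th)*y)
P=w2px(c,[(*cw(sx*.0415,.111),.051) for sx in(-1,1)]); print(P)
for r in range(130,330,8):
    x=np.where(m[r,150:420])[0]; print(r, (x.min()+150,x.max()+150,len(x)) if len(x) else None)
E
```

```text
now [ 0.5191 -0.3948  0.119 ] psi 11.1 q1 -0.81 q6 -1.0 t 39.52 open 0.45
-0.0003 -0.0004 0.0006 -0.0024 0.0032 0.2551 | rows 0.8 q6 -1.00
[[194.08527173  14.3053551 ]
 [367.27844263  15.16344752]]
130 (np.int64(192), np.int64(358), 92)
138 (np.int64(193), np.int64(358), 166)
146 (np.int64(193), np.int64(357), 165)
154 (np.int64(194), np.int64(357), 90)
162 (np.int64(194), np.int64(357), 91)
170 (np.int64(195), np.int64(356), 89)
178 (np.int64(195), np.int64(356), 89)
186 (np.int64(196), np.int64(355), 88)
194 (np.int64(197), np.int64(355), 88)
202 (np.int64(197), np.int64(354), 87)
210 (np.int64(198), np.int64(354), 87)
218 (np.int64(198), np.int64(353), 85)
226 (np.int64(199), np.int64(353), 155)
234 (np.int64(199), np.int64(353), 155)
242 (np.int64(200), np.int64(352), 83)
250 (np.int64(201), np.int64(352), 84)
258 (np.int64(201), np.int64(351), 48)
266 (np.int64(202), np.int64(351), 40)
274 (np.int64(263), np.int64(289), 27)
282 (np.int64(264), np.int64(289), 26)
290 (np.int64(264), np.int64(289), 26)
298 (np.int64(232), np.int64(322), 91)
306 (np.int64(231), np.int64(323), 93)
314 (np.int64(229), np.int64(325), 32)
322 (np.int64(228), np.int64(327), 36)
```

Call:
send_rows:
  moves: "0 0 0 0 0 0.15 -0.1;0 0 0 0 0 0.25 -0.1;0 0 0 0 0 0.25 -0.1;0 0 0 0 0 0.25 -1;0 0 0 0 0 0.25 -1;0 0 0 0 0 0.25 -1;0 0 0 0 0 0.25 -1;0 0 0 0 0 0.25 -1"
  newtons: 80

```text
time: 40.58
eef_pos: [0.5199, -0.3975, 0.0718]
tcp_rot: [0.636, 0.772, -0.0, 0.001]
contact_force: [-1.2, 0.8, 4.9]
opening: 0.117
finger_force: 80.2
```

```bash
python3 - <<'E'
from h import *
c=shot('wrist'); im=c['image']; m=cv2.inRange(cv2.cvtColor(im,cv2.COLOR_RGB2HSV),(50,100,30),(80,255,255))
for r in list(range(0,80,5)):
    x=np.where(m[r,100:470])[0]; print(r, (x.min()+100,x.max()+100,len(x)) if len(x) else None)
plan([])
E
```

```text
0 (np.int64(156), np.int64(397), 242)
5 (np.int64(156), np.int64(397), 242)
10 (np.int64(157), np.int64(396), 240)
15 (np.int64(157), np.int64(396), 240)
20 (np.int64(158), np.int64(395), 238)
25 (np.int64(158), np.int64(395), 238)
30 (np.int64(158), np.int64(394), 132)
35 (np.int64(159), np.int64(394), 131)
40 (np.int64(159), np.int64(394), 132)
45 (np.int64(160), np.int64(393), 130)
50 (np.int64(160), np.int64(393), 130)
55 (np.int64(161), np.int64(392), 128)
60 (np.int64(161), np.int64(392), 128)
65 (np.int64(161), np.int64(392), 130)
70 (np.int64(162), np.int64(391), 127)
75 (np.int64(162), np.int64(391), 127)
now [ 0.5199 -0.3974  0.0718] psi 11.0 q1 -0.81 q6 -1.0 t 40.62 open 0.118
```

```bash
python3 - <<'E'
from h import *
c=shot('wrist'); im=c['image']; m=cv2.inRange(cv2.cvtColor(im,cv2.COLOR_RGB2HSV),(50,100,30),(80,255,255))
s=ctrl.get_state(); p=np.array(s['eef_pos']); Rm=R.from_quat(s['tcp_rot']).as_matrix()
for col in (215,225,235,320,330,340):
    v=m[:330,col]>0; e=np.where(np.diff(v.astype(int)))[0]
    w=px2w(c,[(col,r+.5) for r in e],.051); print(col,[(int(r),'+' if v[r+1] else '-',round(float((q-p)@Rm[:,0])*1000,1)) for r,q in zip(e,w)])
E
```

```text
215 [(26, '-', 97.3), (141, '+', 55.6), (162, '-', 47.2), (246, '+', 10.7), (304, '-', -17.6)]
225 [(26, '-', 97.3), (141, '+', 55.6), (162, '-', 47.2), (247, '+', 10.3), (271, '-', -1.2)]
235 [(26, '-', 97.3), (141, '+', 55.6), (161, '-', 47.6), (247, '+', 10.3), (266, '-', 1.3)]
320 [(26, '-', 97.3), (141, '+', 55.7), (161, '-', 47.7), (246, '+', 10.7), (266, '-', 1.3)]
330 [(26, '-', 97.3), (141, '+', 55.7), (162, '-', 47.3), (246, '+', 10.7), (271, '-', -1.1)]
340 [(26, '-', 97.3), (141, '+', 55.7), (162, '-', 47.3), (242, '+', 12.6), (305, '-', -18.2)]
```

Call:
send_rows:
  moves: "0 0 0 0 0 -0.1 -1;0 0 0 0 0 -0.3 -1;0 0 0 0 0 -0.6 -1;0 0 0 0 0 -0.85 -1;0 0 0.057 0.3 0.1 -0.85 -1;0 0 0.057 0.6 0.2 -0.85 -1;0 0 0.057 0.9 0.2 -0.85 -1;0 0 0.057 0.9 0.2 -0.85 -1;0 0 0.057 0.9 0.2 -0.85 -1"

```text
time: 41.8
eef_pos: [0.5241, -0.2122, 0.2407]
tcp_rot: [0.763, 0.647, -0.0, 0.001]
contact_force: [-0.1, -0.9, -2.4]
opening: 0.118
finger_force: 79.3
```

```bash
python3 - <<'E'
from h import *
plan([(*t2w(0,0),.24,PD)])
E
```

```text
now [ 0.5241 -0.2122  0.2407] psi -9.4 q1 -0.56 q6 -0.4 t 41.8 open 0.118
0.0001 0.0001 0.0000 0.9581 -0.0237 0.0029 | rows 3.1 q6 -0.05
```

Call:
send_rows:
  moves: "0 0 0 0.3 -0.023 0 -1;0 0 0 0.6 -0.023 0 -1;0 0 0 0.85 -0.023 0 -1;0 0 0 0.935 -0.023 0.2 -1;0 0 0 0.935 -0.023 0.35 -1;0 0 0 0.935 -0.023 0.35 -1;0 0 0 0.935 -0.023 0.35 -1"

```text
time: 42.68
eef_pos: [0.5515, -0.0284, 0.1715]
tcp_rot: [0.764, 0.646, 0.001, 0.001]
contact_force: [0.5, -0.3, -1.4]
opening: 0.12
finger_force: 79.2
```

```bash
python3 - <<'E'
from h import *
s=ctrl.get_state(); p=np.array(s['eef_pos']); print(p,w2t(*p[:2])); zg=p[2]-.0718+.051
c=shot('top','top7.png'); m=cv2.inRange(cv2.cvtColor(c['image'],cv2.COLOR_RGB2HSV),(50,90,30),(80,255,255))
n,l,st,ce=cv2.connectedComponentsWithStats(m)
for i in range(1,n):
    if st[i,4]>15:
        yx=np.argwhere(l==i)[:,::-1]; w=px2w(c,yx,zg); t=np.array(w2t(w[:,0],w[:,1])).T*1000
        print(st[i],'x',t[:,0].min().round(1),t[:,0].max().round(1),'y',t[:,1].min().round(1),t[:,1].max().round(1))
im=c['image'][:,:,::-1]; cv2.imwrite('pics/top7c.png',cv2.resize(im[160:280,220:350],None,fx=5,fy=5,interpolation=cv2.INTER_CUBIC))
E
```

```text
[ 0.55145365 -0.02840036  0.17153992] (np.float64(0.001630347231288268), np.float64(-0.005811502706361812))
[250 195  20  32 290] x -44.4 44.4 y 63.4 106.2
[312 206  19  32 215] x -44.3 44.2 y -114.4 -73.6
[271 223  14   7  58] x -40.3 -27.6 y 7.3 45.0
[294 228  11   5  32] x -40.5 -31.5 y -50.5 -20.9
[  0 385  12   8  18] x -630.4 -605.9 y 694.2 721.1
```

Call:
send_rows:
  moves: "0 0 0 0.01 -0.008 0.1 -1;0 0 0 0.01 -0.008 0.2 -1;0 0 0 0.01 -0.008 0.3 -1;0 0 0 0.01 -0.008 0.34 -1;0 0 0 0.01 -0.008 0.34 -1;0 0 0 0.01 -0.008 0.34 -1"

```text
time: 43.48
eef_pos: [0.5501, -0.0253, 0.1035]
tcp_rot: [0.763, 0.646, 0.001, 0.001]
contact_force: [0.1, 0.4, -1.6]
opening: 0.112
finger_force: 79.2
```

```bash
python3 - <<'E'
from h import *
s=ctrl.get_state(); p=np.array(s['eef_pos']); print(p,w2t(*p[:2]),s['contact_force'],s['wrist_torque'])
plan([(*t2w(0,-.0038),.098,PD)])
for n in('wrist','side'): shot(n,n+'8.png')
a=cv2.imread('pics/wrist8.png'); b=cv2.imread('pics/side8.png')
b=cv2.resize(b[190:280,210:330],(560,420),interpolation=cv2.INTER_CUBIC)
cv2.imwrite('pics/m8.png',cv2.resize(np.hstack([a[:,100:460],b[:,60:]]),(800,392)))
E
```

```text
[ 0.5500638  -0.02526666  0.10354999] (np.float64(-0.00025534555918593066), np.float64(-0.002948647157257558)) [ 0.13581029  0.3687014  -1.59343261] [ 0.0154184  -0.02914846  0.00887144]
now [ 0.5501 -0.0253  0.1035] psi -9.5 q1 -0.23 q6 -0.06 t 43.48 open 0.112
0.0004 0.0000 -0.0001 -0.0043 0.0012 0.0278 | rows 0.1 q6 -0.07
```

Call:
send_rows:
  moves: "0 0 0 -0.002 0.001 0.012 -1;0 0 0 -0.002 0.001 0.025 -1;0 0 0 -0.002 0.001 0.025 -1;0 0 0 -0.002 0.001 0.025 -1"

```text
time: 44.08
eef_pos: [0.5491, -0.0253, 0.097]
tcp_rot: [0.763, 0.646, -0.0, -0.0]
contact_force: [-0.0, -0.0, -1.2]
opening: 0.119
finger_force: 79.2
```

Call:
send_rows:
  moves: "0 0 0 0.001 0.003 0.012 -1;0 0 0 0.001 0.003 0.025 -1;0 0 0 0.001 0.003 0.025 -1"

```text
time: 44.45
eef_pos: [0.5504, -0.0253, 0.0932]
tcp_rot: [0.763, 0.646, 0.0, 0.0]
contact_force: [-0.9, 1.1, 4.8]
opening: 0.123
finger_force: 80.1
```

Call:
send_rows:
  moves: "0 0 0 0 0 0.005 -0.4;0 0 0 0 0 0.005 -0.4;0 0 0 0 0 0.005 -0.4;0 0 0 0 0 -0.15 -0.4;0 0 0 0 0 -0.35 -0.4;0 0 0 0 0 -0.35 -1;0 0 0 0 0 -0.35 -1;0 0 0 0 0 -0.35 -1"

```text
time: 45.45
eef_pos: [0.5487, -0.025, 0.1603]
tcp_rot: [0.763, 0.646, -0.001, -0.001]
contact_force: [-0.2, -0.1, 0.0]
opening: -0.003
finger_force: 0.0
```

```bash
cat >> h.py <<'E'
TRAY=[.5505,-.0226,-.165]
def corner(sx,sy): plan([(*t2w(.038*sx,.1*sy),.13,PD),(*t2w(.038*sx,.1*sy),.092,PD)])
def cover_top(z):
    c=shot('top'); m=cv2.inRange(cv2.cvtColor(c['image'],cv2.COLOR_RGB2HSV),(50,90,30),(80,255,255)); m[:180]=0;m[280:]=0;m[:,:220]=0;m[:,350:]=0
    yx=np.argwhere(m)[:,::-1]
    w=px2w(c,yx,z); t=np.array(w2t(w[:,0],w[:,1])).T*1000; t=t[(abs(t)<[70,140]).all(1)]; print(len(t),'x',t[:,0].min().round(1),t[:,0].max().round(1),'y',t[:,1].min().round(1),t[:,1].max().round(1))
E
python3 - <<'E'
from h import *
cover_top(.073); corner(1,1)
E
```

```text
534 x -45.8 43.0 y -110.9 109.2
now [ 0.5489 -0.025   0.1604] psi -9.5 q1 -0.23 q6 -0.06 t 45.5 open -0.001
-0.0005 -0.0000 -0.0001 0.5135 0.1963 0.1516 | rows 1.8 q6 0.10
-0.0005 -0.0000 -0.0001 0.5135 0.1969 0.3416 | rows 0.6 q6 0.10
```

Call:
send_rows:
  moves: "0 0 0 0.51 0.197 0 -1;0 0 0 0.51 0.197 0.15 -1;0 0 0 0.51 0.197 0.3 -1;0 0 0 0.51 0.197 0.35 -1;0 0 0 0.51 0.197 0.37 -1;0 0 0 0.51 0.197 0.385 -1;0 0 0 0.51 0.197 0.385 -1"

```text
time: 46.38
eef_pos: [0.606, 0.0684, 0.0861]
tcp_rot: [0.763, 0.646, 0.001, 0.001]
contact_force: [-0.1, 0.1, 0.6]
opening: 0.001
finger_force: 0.0
```

Call:
send_rows:
  moves: "0 0 0 0 0 0.01 -1;0 0 0 0 0 0.02 -1;0 0 0 0 0 0.03 -1;0 0 0 0 0 0.03 -1"

```text
time: 46.88
eef_pos: [0.6079, 0.0685, 0.0815]
tcp_rot: [0.763, 0.646, 0.002, 0.002]
contact_force: [1.4, -0.7, 5.2]
opening: -0.004
finger_force: 2.6
```

Call:
send_rows:
  moves: "0 0 0 0 -0.008 0.015 -1;0 0 0 0 -0.008 0.03 -1;0 0 0 0 -0.008 0.045 -1;0 0 0 0 -0.008 0.055 -1;0 0 0 0 -0.008 0.055 -1"

```text
time: 47.5
eef_pos: [0.6087, 0.0686, 0.0724]
tcp_rot: [0.763, 0.646, 0.004, 0.004]
contact_force: [4.3, -0.4, 8.9]
opening: 0.005
finger_force: 4.7
```

Call:
send_rows:
  moves: "0 0 0 0 -0.01 0.02 -1;0 0 0 0 -0.01 0.035 -1;0 0 0 0 -0.01 0.035 -1"

```text
time: 47.88
eef_pos: [0.6098, 0.0684, 0.0717]
tcp_rot: [0.763, 0.646, 0.006, 0.007]
contact_force: [-1.9, -2.8, 30.6]
opening: -0.002
finger_force: 14.6
```

Call:
send_rows:
  moves: "0 0 0 0 0 -0.2 -1;0 0 0 0 0 -0.35 -1;0 0 0 0 0 -0.35 -1"

```text
time: 48.25
eef_pos: [0.6035, 0.0695, 0.134]
tcp_rot: [0.763, 0.646, 0.002, 0.002]
contact_force: [-0.5, -0.1, -0.2]
opening: -0.001
finger_force: 0.0
```

```bash
python3 - <<'E'
from h import *
cover_top(.06); corner(1,-1)
E
```

```text
847 x -47.2 47.5 y -109.7 93.4
now [0.6021 0.0695 0.1317] psi -9.5 q1 -0.05 q6 0.11 t 48.3 open 0.005
0.0002 -0.0000 -0.0001 -0.9967 0.0114 0.0083 | rows 3.2 q6 -0.22
0.0002 -0.0000 -0.0001 -0.9968 0.0112 0.1983 | rows 0.6 q6 -0.22
```

Call:
send_rows:
  moves: "0 0 0 -0.4 0 0 -1;0 0 0 -0.8 0 0 -1;0 0 0 -0.99 0 0 -1;0 0 0 -0.99 0 0.1 -1;0 0 0 -0.99 0 0.2 -1;0 0 0 -0.99 0 0.225 -1;0 0 0 -0.99 0 0.24 -1;0 0 0 -0.99 0 0.255 -1;0 0 0 -0.99 0 0.27 -1;0 0 0 -0.99 0 0.28 -1;0 0 0 -0.99 0 0.29 -1;0 0 0 -0.99 0 0.3 -1"

```text
time: 49.8
eef_pos: [0.5706, -0.1262, 0.0731]
tcp_rot: [0.763, 0.646, 0.001, 0.001]
contact_force: [0.9, 1.8, 15.8]
opening: 0.002
finger_force: 7.5
```

Call:
send_rows:
  moves: "0 0 0 0 -0.005 0.01 -1;0 0 0 0 -0.005 0.02 -1;0 0 0 0 -0.005 0.02 -1"

```text
time: 50.18
eef_pos: [0.5707, -0.1265, 0.0727]
tcp_rot: [0.763, 0.646, 0.001, 0.002]
contact_force: [-3.7, 3.0, 23.9]
opening: 0.001
finger_force: 11.6
```

Call:
send_rows:
  moves: "0 0 0 0 0 -0.2 -1;0 0 0 0 0 -0.3 -1;0 0 0 0 -0.2 -0.3 -1;0 0 0 0 -0.4 -0.3 -1;0 0 0 0 -0.4 -0.3 -1;0 0 0 0 -0.4 -0.3 -1"

```text
time: 50.92
eef_pos: [0.4894, -0.1126, 0.1268]
tcp_rot: [0.763, 0.646, -0.0, -0.0]
contact_force: [-0.1, 0.2, 0.4]
opening: 0.005
finger_force: 0.0
```

```bash
python3 - <<'E'
from h import *
cover_top(.06); corner(-1,-1)
E
```

```text
1047 x -44.8 50.5 y -110.2 110.6
now [ 0.49   -0.1128  0.1271] psi -9.5 q1 -0.43 q6 -0.26 t 50.98 open 0.001
0.0000 0.0000 -0.0001 -0.0053 0.0344 -0.0146 | rows 0.1 q6 -0.26
0.0000 0.0000 -0.0001 -0.0053 0.0344 0.1754 | rows 0.6 q6 -0.26
```

Call:
send_rows:
  moves: "0 0 0 0 0.03 0.1 -1;0 0 0 0 0.03 0.17 -1;0 0 0 0 0.03 0.2 -1;0 0 0 0 0.03 0.215 -1;0 0 0 0 0.03 0.23 -1;0 0 0 0 0.03 0.245 -1;0 0 0 0 0.03 0.26 -1;0 0 0 0 0.03 0.27 -1;0 0 0 0 0.03 0.28 -1;0 0 0 0 0.03 0.29 -1;0 0 0 0 0.03 0.29 -1"

```text
time: 52.35
eef_pos: [0.495, -0.1138, 0.0711]
tcp_rot: [0.763, 0.647, -0.001, -0.001]
contact_force: [-8.2, 1.1, 13.6]
opening: 0.003
finger_force: 6.7
```

Call:
send_rows:
  moves: "0 0 0 0 0 0.012 -1;0 0 0 0 0 0.012 -1;0 0 0 0 0 -0.2 -1;0 0 0 0 0 -0.3 -1;0 0 0 0.3 0 -0.3 -1;0 0 0 0.6 0 -0.3 -1;0 0 0 0.99 0 -0.3 -1;0 0 0 0.99 0 -0.3 -1;0 0 0 0.99 0 -0.3 -1"

```text
time: 53.48
eef_pos: [0.5281, 0.0825, 0.1292]
tcp_rot: [0.762, 0.647, 0.0, 0.0]
contact_force: [-0.5, -0.5, -0.6]
opening: -0.006
finger_force: 0.0
```

```bash
python3 - <<'E'
from h import *
cover_top(.06); corner(-1,1)
E
```

```text
486 x -42.8 50.3 y -111.2 107.7
now [0.528  0.0815 0.1291] psi -9.4 q1 -0.04 q6 0.13 t 53.52 open -0.0
0.0000 0.0001 0.0000 0.0051 0.0063 -0.0047 | rows 0.0 q6 0.13
0.0000 0.0001 0.0000 0.0052 0.0062 0.1853 | rows 0.6 q6 0.13
```

Call:
send_rows:
  moves: "0 0 0 0.005 0.006 0.1 -1;0 0 0 0.005 0.006 0.18 -1;0 0 0 0.005 0.006 0.21 -1;0 0 0 0.005 0.006 0.225 -1;0 0 0 0.005 0.006 0.24 -1;0 0 0 0.005 0.006 0.255 -1;0 0 0 0.005 0.006 0.27 -1;0 0 0 0.005 0.006 0.28 -1;0 0 0 0.005 0.006 0.29 -1;0 0 0 0.005 0.006 0.3 -1;0 0 0 0.005 0.006 0.3 -1"

```text
time: 54.9
eef_pos: [0.5296, 0.0826, 0.0709]
tcp_rot: [0.763, 0.646, -0.0, -0.0]
contact_force: [-4.9, -0.3, 11.1]
opening: 0.002
finger_force: 5.2
```

Call:
send_rows:
  moves: "0 0 0 0 0 0.012 -1;0 0 0 0 0 0.012 -1"

```text
time: 55.15
eef_pos: [0.5298, 0.0826, 0.0707]
tcp_rot: [0.763, 0.647, -0.001, -0.001]
contact_force: [-11.3, -0.8, 23.1]
opening: 0.0
finger_force: 11.4
```

Call:
send_rows:
  moves: "0 0 0 0 0 -0.2 -1;0 0 0 0 0.1 -0.3 -1;0 0 0 0 0.36 -0.3 -1;0 0 0 0 0.36 -0.3 -1;0 0 0 0 0.36 -0.15 -1;0 0 0 0 0.36 -0.03 -1;0 0 0 0 0.36 -0.01 -1;0 0 0 0 0.36 0.005 -1;0 0 0 0 0.36 0.01 -1;0 0 0 0 0.36 0.01 -1"

```text
time: 56.4
eef_pos: [0.5996, 0.0709, 0.0706]
tcp_rot: [0.763, 0.647, -0.002, -0.001]
contact_force: [-14.8, -0.1, 28.7]
opening: -0.0
finger_force: 14.1
```

Corners 4 and 1 are home; re-press corner 2 and then look.

Call:
send_rows:
  moves: "0 0 0 0 0 -0.2 -1;0 0 0 -0.3 0 -0.3 -1;0 0 0 -0.6 0 -0.3 -1;0 0 0 -0.98 0 -0.3 -1;0 0 0 -0.98 0 -0.3 -1;0 0 0 -0.98 0 -0.15 -1;0 0 0 -0.98 0 -0.04 -1;0 0 0 -0.98 0 -0.02 -1;0 0 0 -0.98 0 -0.01 -1;0 0 0 -0.98 0 -0.003 -1;0 0 0 -0.98 0 -0.003 -1"

```text
time: 57.78
eef_pos: [0.5676, -0.1218, 0.0706]
tcp_rot: [0.762, 0.647, -0.002, -0.002]
contact_force: [-13.2, 3.4, 27.5]
opening: 0.001
finger_force: 13.8
```

Call:
send_rows:
  moves: "0 0 0 0 0 -0.2 -1;0 0 0 0 0 -0.6 -1;0 0 0 -0.4 0 -0.9 -1;0 0 0 -0.8 0 -0.9 -1;0 0 0 -0.8 0 -0.9 -1;0 0 0 -0.8 0 -0.9 -1"

```text
time: 58.52
eef_pos: [0.5415, -0.283, 0.2469]
tcp_rot: [0.764, 0.645, 0.0, 0.001]
contact_force: [-0.3, 0.5, -0.1]
opening: -0.001
finger_force: 0.0
```

```bash
python3 - <<'E'
from h import *
a=shot('top','top9.png')['image'][:,:,::-1]; b=shot('side','side9.png')['image'][:,:,::-1]
r=lambda i:cv2.resize(i,(400,400),interpolation=cv2.INTER_CUBIC)
cv2.imwrite('pics/m9.png',np.vstack([np.hstack([cv2.resize(a[100:300,180:400],(400,364),interpolation=cv2.INTER_CUBIC),cv2.resize(b[190:280,215:315],(400,364),interpolation=cv2.INTER_CUBIC)])]))
cover_top(.057); print(ctrl.get_state()['eef_pos'],ctrl.get_state()['contact_force'])
E
```

```text
1203 x -42.7 44.0 y -110.5 109.8
[ 0.54141017 -0.27875203  0.24414578] [ 0.33496247 -0.32683851 -0.31937357]
```

View pics/m9.png

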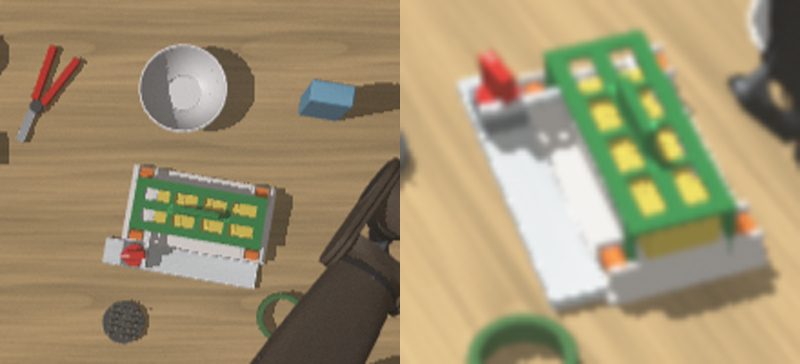

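```bash
python3 - <<'E'
from h import *
corner(-1,-1)
E
```

```text
now [ 0.5414 -0.2788  0.2441] psi -9.4 q1 -0.64 q6 -0.48 t 58.67 open 0.002
-0.0003 -0.0003 0.0000 0.7700 -0.3542 0.5727 | rows 3.3 q6 -0.23
-0.0003 -0.0003 0.0000 0.7697 -0.3538 0.7627 | rows 0.6 q6 -0.23
```

Call:
send_rows:
  moves: "0 0 0 0.3 -0.354 0 -1;0 0 0 0.77 -0.354 0.2 -1;0 0 0 0.77 -0.354 0.4 -1;0 0 0 0.77 -0.354 0.6 -1;0 0 0 0.77 -0.354 0.75 -1;0 0 0 0.77 -0.354 0.83 -1;0 0 0 0.77 -0.354 0.85 -1;0 0 0 0.77 -0.354 0.86 -1;0 0 0 0.77 -0.354 0.87 -1;0 0 0 0.77 -0.354 0.87 -1"

```text
time: 59.92
eef_pos: [0.4977, -0.1172, 0.0721]
tcp_rot: [0.763, 0.646, 0.0, 0.001]
contact_force: [0.0, 0.2, 0.4]
opening: 0.002
finger_force: 0.0
```

Call:
send_rows:
  moves: "0 0 0 0 0 0.01 -1;0 0 0 0 0 0.02 -1;0 0 0 0 0 0.02 -1"

```text
time: 60.3
eef_pos: [0.4979, -0.1173, 0.0708]
tcp_rot: [0.763, 0.646, -0.0, -0.0]
contact_force: [-7.6, 2.2, 17.5]
opening: 0.002
finger_force: 8.9
```

Call:
send_rows:
  moves: "0 0 0 0 0 -0.2 -1;0 0 0 0 0 -0.6 -1;0 0 0 -0.4 0 -0.9 -1;0 0 0 -0.8 0 -0.9 -1;0 0 0 -0.8 0 -0.9 -1;0 0 0 -0.8 0 -0.9 -1"

```text
time: 61.05
eef_pos: [0.4707, -0.2785, 0.2495]
tcp_rot: [0.765, 0.644, 0.0, 0.002]
contact_force: [0.2, 0.3, -0.8]
opening: 0.001
finger_force: 0.0
```

Corner 3 was already at home height (no contact until about 71 mm). All four corners are home; handing in.

```bash
python3 -c "
from plant import ctrl
print(ctrl.sign_off())"
```

```text
the job is handed in; nothing more can be done
None
```

I handed the job in at about 61 s: all four yellow blocks are snug in one row, the knob is tight at an estimated 1.33 rad, and the green cover's four corners stopped hard at about home height (57 mm). The other things looked in place in the last pictures, and the judge's result is not shown.

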